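# Load a proof-load hanger with staggered slotted discs, set the count and lock it

### The arm

A 7-joint arm with a two-finger parallel gripper is mounted at the origin on the work surface. World frame = base frame: x ahead of the robot, y to its left, z up, the work surface at z = 0. Lengths are in m, angles in rad, forces in N, time in s.
With the tool pointing down it reaches from about 0.4 to 0.85 m from the base axis. Payload 4.5 kg.
Tool frame: the origin (TCP) lies midway between the tips of the shut fingers; the grasp point (between the pads) lies 19 mm behind it; z points along the fingers, y is the direction in which the jaws open and shut (so a half turn about z gives the same grasp; the last joint's range is limited). The gripper opens to 88 mm and grips with 3 to 60 N. Pads are 18 mm wide; open, the fingers measure 123 mm over their backs; the gripper's body (75 mm by 187 mm) begins 45 mm behind the grasp point.
Start: joints at [1.246, 0.689, -0.195, 1.565, 0.157, 0.902, -0.215], TCP at [0.219, -0.585, 0.239] pointing down, gripper open.
Joint ranges: [-3.01, 3.01], [-0.46, 2.08], [-1.47, 1.51], [0.13, 2.56], [-1, 4.14], [0.04, 2.09], [-2.66, 2.66]. Speed limits (rad/s): [2.57, 2.57, 3.14, 3.14, 3.14, 3.14, 3.14].

### API

Orientations are given as a unit quaternion [x, y, z, w].
In Python, from plant import r gives the robot as it stands. The module is installed in compiled form; this text tells all that it offers.
- The arm moves only by the tool carry_out, never from a script. Its argument "commands" is a list of rows, each a list of 6 numbers: the shift along the tool's x, y, z in m, then the turn, a rotation vector about the tool's x, y, z in degrees. In form: [[dx, dy, dz, wx, wy, wz], ...]. A call has 1 to 12 rows; each row is the pose to reach, as a shift and turn from the pose commanded when the call began, along the tool's axes at that moment; what a row does not reach only later rows make up. A row lasts 1/10 s, in which the tool goes at most 50 mm and 8.59 degrees, less where a joint would pass 70% of its speed; a pose out of reach is approached as far as the arm can. A call with a gripper value outside its range is refused whole. "fingers" is the closure in counts, from 0 (fully open) to 255 (shut), set as the call begins (left out, the last holds). The fingers move at their own pace and stop on an object; "grip_force" is the grip in N (left out, the last holds). Time passes only in rows, so rows that repeat a pose let the fingers close. It gives the time, the measured TCP pose, the force and the opening at its end, in the units of the state.
- r.get_state(): the state, without advancing time (a new reading comes with each control period).
- r.snapshot(name): name is "scene" or "top"; returns a dict with "img" (400x640x3 uint8, blue, green, red), "intrinsics" (3x3 intrinsics, pixels), "extrinsics" (4x4, takes a point from camera to world coordinates). Camera axes: x right, y down, z forward; pixel columns grow to the right and rows downward; lengths in m; the calibration is good to about 2 mm. A picture is of the moment at which its call begins. There is no depth.
- r.finish_job(): hands the job in, once; it reports no verdict.
Trained networks look in a picture, given as the dict that the camera call returned (one of the last four; its "shot" number tells which), for a name from the list of things; names that differ only in an ending like _2 or _b are one class to them, and where a whole thing is asked for, a point or a joint stands for the part that bears it (a point fixed in the world has none). Each returns a list of dicts, best first, with "p" (0 to 1); they miss things now and then, are a little off and sometimes report something else, mostly with a low value. They report only what shows in the picture. A call takes as long as a camera call.
- r.spot_in(picture, label): "xyz" ([x, y, z] in m, in world coordinates, good to about 4 mm: the middle of the surface that is visible of it).
- r.spot_point(picture, label): "xyz" ([x, y, z] in m, in world coordinates, good to about 4 mm: a listed point, or the origin of a listed thing).
The state is a dict: "clock": time; "q": joint angles; "qd": joint speeds; "joint_torque": joint torques, N m; "tool_pos": TCP position; "eef_rot": TCP orientation; "contact_force": force on the tool from outside, world axes, zero at the start; "moment": the same for the moment, N m; "opening": opening from 0.0 (shut) to 1.0 (fully open).
Only numpy, scipy, OpenCV 4.12 (cv2) and the standard library are available. Lean on these libraries where they do the work, as an engineer would, in place of code of your own. Each camera call takes 0.05 s, during which the arm holds its last target.

### The job

Load the hanger of the proof-load rig: slide every slotted disc on the bench sideways on to the hanger's stem, all stacked flat and centred on its pan, with the slots of neighbouring discs turned well apart (at least 45 degrees) so that none can slide off. Then turn the console's dial until as many dots as there are discs on the hanger stand squarely in the middle of its window, and last of all lock the setting: take the pin from its rest hole and push it fully home, collar down, in the brass-ringed opening. Leave the other things on the bench in place and upright.

Things in the scene. Friction and masses are not known exactly. Their poses are not given: they have to be found in the camera images.
- disc1: slotted steel disc (all alike; absent ones read None), 80 mm across, 14 mm thick, 0.3 kg, at first flat on the bench. Origin: centre of its underside. A 16 mm wide slot runs from its rim at +x to 5 mm past its centre; a flat grip tab 20 mm wide and 14 mm thick sticks out on its other side, along -x, to 85 mm from the centre (free part from 40 to 85 mm).
- disc2: slotted steel disc (all alike; absent ones read None), 80 mm across, 14 mm thick, 0.3 kg, at first flat on the bench. Origin: centre of its underside. A 16 mm wide slot runs from its rim at +x to 5 mm past its centre; a flat grip tab 20 mm wide and 14 mm thick sticks out on its other side, along -x, to 85 mm from the centre (free part from 40 to 85 mm).
- disc3: slotted steel disc (all alike; absent ones read None), 80 mm across, 14 mm thick, 0.3 kg, at first flat on the bench. Origin: centre of its underside. A 16 mm wide slot runs from its rim at +x to 5 mm past its centre; a flat grip tab 20 mm wide and 14 mm thick sticks out on its other side, along -x, to 85 mm from the centre (free part from 40 to 85 mm).
- disc4: slotted steel disc (all alike; absent ones read None), 80 mm across, 14 mm thick, 0.3 kg, at first flat on the bench. Origin: centre of its underside. A 16 mm wide slot runs from its rim at +x to 5 mm past its centre; a flat grip tab 20 mm wide and 14 mm thick sticks out on its other side, along -x, to 85 mm from the centre (free part from 40 to 85 mm).
- disc5: slotted steel disc (all alike; absent ones read None), 80 mm across, 14 mm thick, 0.3 kg, at first flat on the bench. Origin: centre of its underside. A 16 mm wide slot runs from its rim at +x to 5 mm past its centre; a flat grip tab 20 mm wide and 14 mm thick sticks out on its other side, along -x, to 85 mm from the centre (free part from 40 to 85 mm).
- disc1_mouth (a point): point on the rim of disc1 in the middle of its slot's mouth, 40 mm from the centre along +x, 7 mm up
- disc2_mouth (a point): point on the rim of disc2 in the middle of its slot's mouth, 40 mm from the centre along +x, 7 mm up
- disc3_mouth (a point): point on the rim of disc3 in the middle of its slot's mouth, 40 mm from the centre along +x, 7 mm up
- disc4_mouth (a point): point on the rim of disc4 in the middle of its slot's mouth, 40 mm from the centre along +x, 7 mm up
- disc5_mouth (a point): point on the rim of disc5 in the middle of its slot's mouth, 40 mm from the centre along +x, 7 mm up
- rig: fixed green stand of the weight hanger. Origin: on the bench under the stem's axis. Its +x points from the stem back to the column (145 mm behind, 30 by 40 mm); -x is the open side. An arm 22 mm wide, underside 210 mm up, reaches from the column to 10 mm in front of the stem. Foot plate 14 mm high, from 35 mm in front of the stem to 185 mm behind, 120 mm wide.
- pan (a point): centre of the upper face of the hanger's round pan (60 mm across, 6 mm thick, 85 mm above the bench), on the axis of the vertical 8 mm stem, which rises 115 mm from it to a collar 16 mm across under the arm. The hanger is rigid. Discs go on sideways, the stem passing along the slot, and lie on the pan and on one another (14 mm each). Axes as rig.
- console: fixed grey counting console, 225 mm by 170 mm, 42 mm high. Origin: on the bench under the dial's axis. Its +x side (away from the holes) has the window, its -x part two pin holes; it extends from -140 to +85 mm in x and 85 mm either side in y.
- dial (a joint): dial angle, 0 to 5.6 rad, growing counter-clockwise seen from above; it stays where left (friction 0.06 N m). The white dial under the console's top has groups of 0 to 7 black dots, 45 degrees apart; the group of n dots is in the middle of the window at n * 0.785 rad. The window is 32 by 34 mm, centred 56 mm from the axis on the console's +x side.
- knob_top (a point): centre of the top of the dial's black bar knob, 84 mm above the bench, on the dial's axis. The bar is 14 mm thick, 56 mm long, 36 mm high; it lies along the console's x axis at dial = 0 and turns with the dial, the end with the white line pointing at the window at 0. The frame of this point turns with the dial.
- pin: locking pin: steel shank 8 mm thick, 34 mm long with a chamfered tip, below a collar 22 mm across and 5 mm thick, and above it a round black handle 18 mm across and 45 mm tall. Origin: centre of the collar's underside, z up along the handle. It stands at the start in the rest hole of the console, its collar on the console's top.
- terminal (a point): centre of the mouth of the terminal opening in the console's top, 42 mm above the bench: the hole with a brass ring round it (the console's -y side), 11 mm across, 38 mm deep, chamfered; axes as console
- pin_rest (a point): centre of the mouth of the plain rest hole, the same size, 90 mm from the terminal on the console's +y side, where the pin starts
- tape: bystander: roll of tape lying flat, 84 mm across, 24 mm high, on the bench among the discs. Origin under its centre.
- glue: bystander: white bottle 60 mm across, 150 mm tall, at the back. Origin under its centre.
- spray: bystander: metal can 66 mm across, 180 mm tall, at the back. Origin under its centre.
- mug: bystander: white mug 80 mm across, 90 mm tall, at the back. Origin under its centre.

How it is judged:
By the outcome, as a careful person would: the job done as asked, in the order asked, and still so for the second after the job is handed in, with the robot touching nothing.
Of disc1, disc2, disc3, disc4, disc5 only 3 to 5 are there at a start; the rules pass over those that are not, and their reading is None.
At some moment in a run one of disc1, disc2, disc3, disc4, disc5 may be knocked a few centimetres aside while the robot is not near it.
It also fails if it takes over 210 s, if anything falls off the work surface, if the arm or the gripper's body presses on something with over 40 N, if the wrist force passes 120 N, or if a joint passes its speed limit or range.

## Working session

There is one attempt and no reset: what is moved stays moved. The work goes in short steps, Python scripts to look and compute and a tool call to move; the robot and the scene stay as the last step left them, time stands still between calls to the robot, and variables do not carry over. Pictures are saved under pics/ and viewed, and the job is handed in when it is done.

Besides the shell and the picture viewer there is one more tool, called after "Call:" as name(argument=value, ...) on one line, values as JSON. carry_out: Moves the arm, as the interface text tells. Its arguments: {"type":"object","properties":{"commands":{"type":"array","items":{"type":"array","items":{"type":"number"}}},"fingers":{"type":"number"},"grip_force":{"type":"number"}},"required":["commands"]}

```bash
mkdir -p pics; cat > h.py <<'E'
import numpy as np, cv2
from plant import r
from scipy.spatial.transform import Rotation as R
def snap(n,f):
    s=r.snapshot(n); cv2.imwrite('pics/'+f+'.png',s['img']); return s
def proj(s,p):
    T=np.linalg.inv(s['extrinsics']); c=T[:3,:3]@np.array(p)+T[:3,3]; k=s['intrinsics']@c; return k[:2]/k[2]
def unproj(s,uv,z):
    d=np.linalg.inv(s['intrinsics'])@np.array([uv[0],uv[1],1.]); E=s['extrinsics']; d=E[:3,:3]@d; o=E[:3,3]
    return o+d*(z-o[2])/d[2]
E
python3 - <<'E'
from h import *
s0=snap('scene','s0'); s1=snap('top','t0')
st=r.get_state(); print({k:np.round(v,3) for k,v in st.items()})
for s,n in((s0,'scene'),(s1,'top')):
    print(n,np.round(s['intrinsics'],1).tolist(),np.round(s['extrinsics'],3).tolist())
    for l in ['disc1','disc1_mouth','rig','pan','console','knob_top','pin','terminal','pin_rest','tape','glue','spray','mug']:
        try: print(l,[(np.round(d['xyz'],3).tolist(),round(d['p'],2)) for d in r.spot_point(s,l)])
        except Exception as e: print(l,e)
E
```

```text
{'clock': np.float64(0.1), 'q': array([ 1.246,  0.69 , -0.194,  1.566,  0.157,  0.903, -0.215]), 'qd': array([ 0.001, -0.001, -0.   , -0.001,  0.001,  0.   , -0.001]), 'joint_torque': array([-2.0000e-03, -5.2850e+01, -1.2710e+00, -1.5384e+01, -5.3000e-02,
        2.0000e-03,  0.0000e+00]), 'tool_pos': array([ 0.219, -0.585,  0.238]), 'eef_rot': array([ 0.984,  0.178, -0.   , -0.001]), 'contact_force': array([-0.154, -0.761, -0.249]), 'moment': array([ 0.016, -0.008,  0.024]), 'opening': np.float64(1.001)}
scene [[496.5, 0.0, 316.4], [0.0, 496.5, 199.9], [0.0, 0.0, 1.0]] [[0.256, 0.742, -0.62, 1.349], [0.967, -0.205, 0.154, -0.184], [-0.013, -0.638, -0.77, 0.943], [0.0, 0.0, 0.0, 1.0]]
disc1 [([0.677, -0.003, -0.002], 0.86), ([0.509, -0.011, 0.002], 0.74), ([0.672, -0.134, -0.001], 0.6)]
disc1_mouth [([0.71, -0.129, 0.003], 0.87)]
rig [([0.624, 0.319, -0.006], 0.67)]
pan [([0.625, 0.321, 0.082], 0.64)]
console [([0.61, -0.308, -0.001], 0.61)]
knob_top [([0.609, -0.307, 0.084], 0.68), ([0.676, 0.001, -0.0], 0.59)]
pin [([0.494, -0.283, 0.044], 0.7), ([0.493, -0.283, 0.043], 0.59)]
term
[... 564 characters left out ...]
.003], 0.71)]
disc1_mouth [([0.709, -0.128, 0.008], 0.88), ([0.789, 0.019, -0.002], 0.38)]
rig [([0.622, 0.322, 0.001], 0.79)]
pan [([0.619, 0.322, 0.083], 0.66), ([0.715, 0.004, 0.01], 0.61), ([0.669, -0.137, 0.001], 0.6)]
console [([0.61, -0.31, 0.001], 0.67), ([0.791, 0.122, 0.0], 0.32)]
knob_top [([0.612, -0.307, 0.085], 0.79)]
pin [([0.493, -0.284, 0.047], 0.64), ([0.609, -0.309, -0.003], 0.43)]
terminal [([0.508, -0.369, 0.043], 0.73)]
pin_rest []
tape [([0.511, -0.138, 0.002], 0.57), ([0.67, -0.135, 0.002], 0.28), ([0.545, 0.001, 0.005], 0.18)]
glue [([0.784, -0.089, -0.0], 0.57)]
spray [([0.542, 0.001, 0.007], 0.53)]
mug [([0.791, 0.019, -0.002], 0.65), ([0.608, -0.31, 0.001], 0.56)]
```

View pics/s0.png

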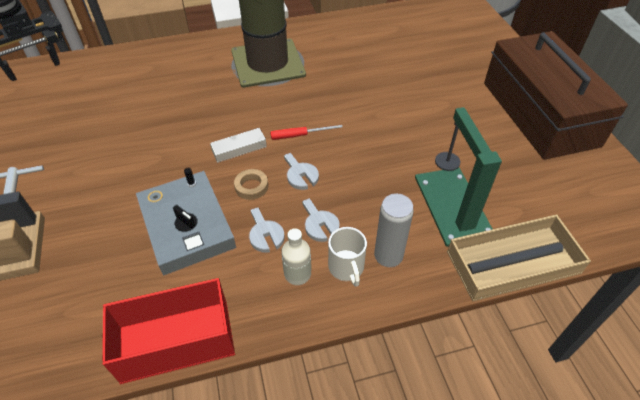

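View pics/t0.png

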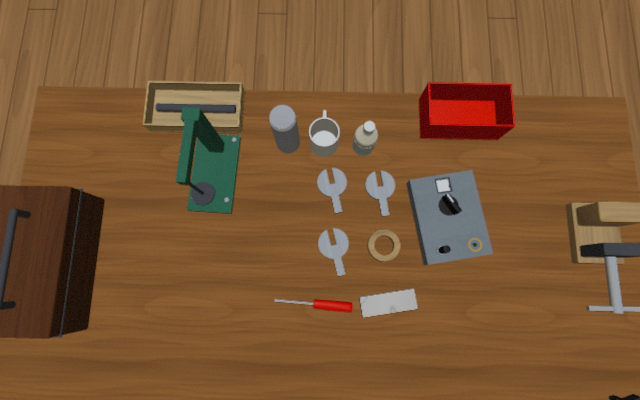

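```bash
python3 - <<'E'
from h import *
a=cv2.imread('pics/t0.png'); b=cv2.imread('pics/s0.png')
def c(im,x,y,w,h,f,n): cv2.imwrite('pics/'+n+'.png',cv2.resize(im[y:y+h,x:x+w],None,fx=f,fy=f,interpolation=cv2.INTER_CUBIC))
c(a,140,90,130,130,4.5,'c_rig'); c(a,300,160,200,115,4,'c_disc'); c(b,130,160,110,110,5,'c_con')
E
```

```text
(no output)
```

View pics/c_rig.png

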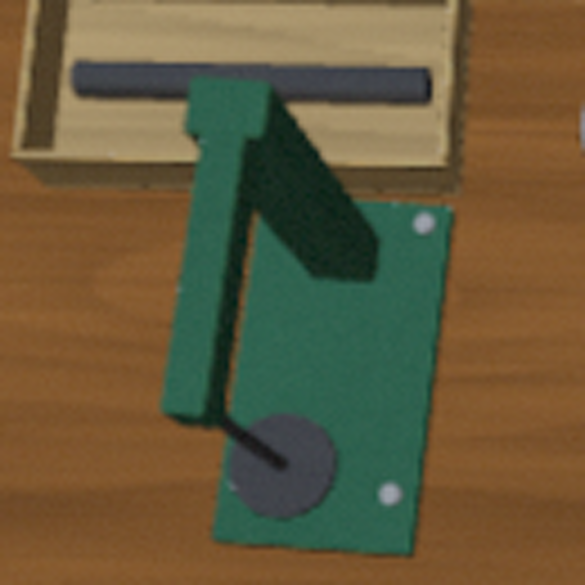

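View pics/c_disc.png

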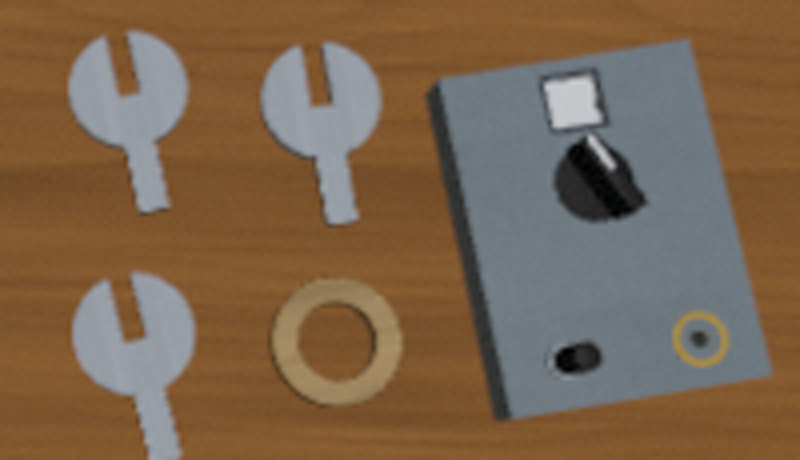

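View pics/c_con.png

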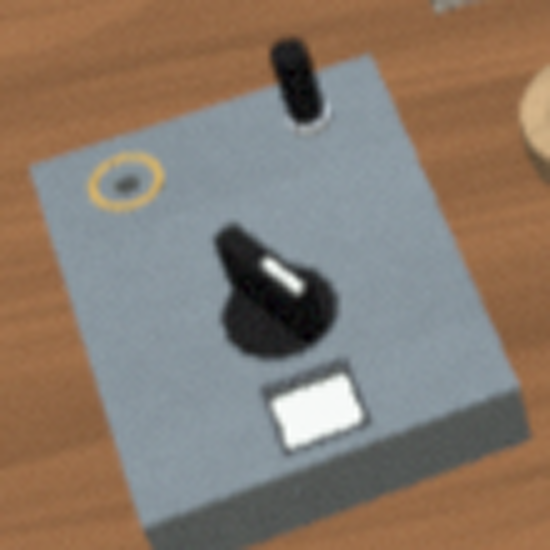

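```bash
cat > fit.py <<'E'
from h import *
from scipy.optimize import minimize
def tf(P,x,y,yaw):
    c,s=np.cos(yaw),np.sin(yaw); P=np.array(P); return np.c_[P[:,0]*c-P[:,1]*s+x,P[:,0]*s+P[:,1]*c+y]
def disc_poly():
    t=np.linspace(np.arcsin(.008/.04),np.pi-np.arcsin(.01/.04),30); p=[(.04*np.cos(a),.04*np.sin(a)) for a in t]
    q=[(-.085,.01),(-.085,-.01)]; return p+q+[(a,-b) for a,b in p[::-1]]+[(-.005,-.008),(-.005,.008)]
DP=disc_poly()
K=4
def ren(s,poly,z0,z1,x,y,yaw,roi):
    w=tf(poly,x,y,yaw); m=np.zeros(((roi[3])*K,(roi[2])*K),np.uint8)
    for z in np.linspace(z0,z1,4):
        pts=np.array([(proj(s,(a,b,z))-np.array(roi[:2])+.5)*K for a,b in w])
        cv2.fillPoly(m,[np.round(pts*16).astype(np.int32)],255,shift=4)
    return cv2.resize(m,(roi[2],roi[3]),interpolation=cv2.INTER_AREA)/255.
def soft(img,fg,bg):  # projection of colour on bg->fg line
    d=fg-bg; return np.clip(((img-bg)@d)/(d@d),0,1)
def fit(views,poly,z0,z1,x,y,yaw,rad,zc):
    data=[]
    for s in views:
        c=proj(s,(x,y,zc)); f=s['intrinsics'][0,0]/np.linalg.norm(s['extrinsics'][:3,3]-np.array([x,y,0])); n=int(rad*f)
        roi=(int(c[0])-n,int(c[1])-n,2*n,2*n)
        im=s['img'][roi[1]:roi[1]+2*n,roi[0]:roi[0]+2*n].astype(float)
        data.append((s,roi,im))
    def cost(p):
        t=0
        for s,roi,im in data:
            m=ren(s,poly,z0,z1,*p,roi)
            A=np.c_[m.ravel(),np.ones(m.size)]
            # model colour = a*m+b, robust residual
            v=im.reshape(-1,3)@np.array([1.,0,-1.])  # blue-red: wood vs grey
            co,_,_,_=np.linalg.lstsq(A,v,rcond=None); e=v-A@co
            t+=np.mean(np.minimum(e**2,2500))
        return t
    best=None
    for dy in np.radians([-24,-12,0,12,24]) :
        for it in range(2):
            p0=np.array([x,y,yaw+dy]) if it==0 else b.x
            b=minimize(cost,p0,method='Nelder-Mead',options=dict(initial_simplex=[p0,p0+[.004,0,0],p0+[0,.004,0],p0+[0,0,.1]],xatol=1e-5,fatol=1e-3))
        if best is None or b.fun<best.fun: best=b
    return best.x,best.fun
def fitdiscs(views,L):
    for (x,y,yaw) in L:
        out=[fit(v,DP,0.0,.014,x,y,yaw,.105,0.007) for v in views]
        print([(np.round(o[0][:2],4).tolist(),round(np.degrees(o[0][2]),1),round(o[1])) for o in out])
E
cat > a.py <<'E'
from fit import *
s0=r.snapshot('scene'); s1=r.snapshot('top')
fitdiscs([[s0],[s1],[s0,s1]],[(.677,-.002,.17),(.507,-.009,.17),(.670,-.135,.17)])
E
python3 a.py; python3 - <<'E'
from h import *
s=r.snapshot('top')
for uv in [(187.8,210.2),(231.6,213.1),(240.7,136)]: print(np.round(unproj(s,uv,.014),4))
print('pan',unproj(s,(202.9,193.8),.085))
s0=r.snapshot('scene')
im=s0['img'][100:260,400:500]; cv2.imwrite('pics/rs.png',cv2.resize(im,None,fx=3.7,fy=3.7,interpolation=cv2.INTER_CUBIC))
E
```

```text
[([0.6737, -0.004], np.float64(12.7), 884), ([0.677, -0.0047], np.float64(12.8), 321), ([0.6762, -0.0044], np.float64(12.8), 1223)]
[([0.5067, -0.01], np.float64(15.1), 172), ([0.5106, -0.0105], np.float64(15.4), 50), ([0.5097, -0.0103], np.float64(15.4), 252)]
[([0.6681, -0.1355], np.float64(9.3), 659), ([0.6719, -0.1361], np.float64(9.3), 279), ([0.6705, -0.1357], np.float64(9.2), 968)]
[0.5899 0.3781 0.014 ]
[0.5842 0.2608 0.014 ]
[0.8014 0.2492 0.014 ]
pan [0.6204596  0.31912401 0.085     ]
```

View pics/rs.png

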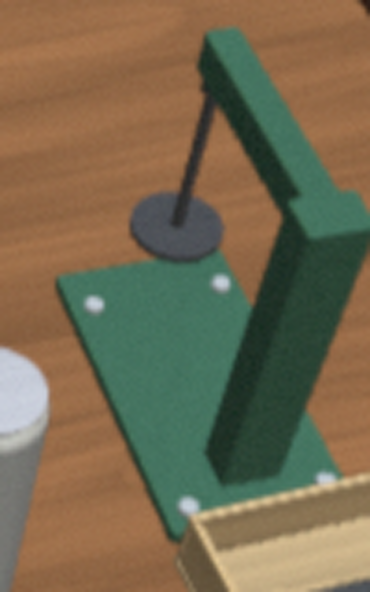

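```bash
python3 - <<'E'
from h import *
s0=r.snapshot('scene');s=r.snapshot('top')
k=3.7
for uv in [(60,282),(218,253),(170,530)]: print('plate',np.round(unproj(s0,(uv[0]/k+400,uv[1]/k+100),.014),4))
print('pan',unproj(s0,(176.5/k+400,222/k+100),.085))
# dark mask ellipse
for nm,v,c in(('s',s0,(448,160)),('t',s,(203,194))):
    im=v['img'][c[1]-18:c[1]+18,c[0]-18:c[0]+18].astype(int)
    m=((im.max(2)-im.min(2)<25)&(im.max(2)<110)).astype(np.uint8)
    cs,_=cv2.findContours(m,0,1); ct=max(cs,key=cv2.contourArea); ct=cv2.convexHull(ct)
    print(nm,m.sum(),cv2.boundingRect(ct)); 
    print('\n'.join(''.join('#' if q else '.' for q in row) for row in m))
print('top cons')
f=4;o=(300,160)
for n,uv,z in[('c1',(440,80),.042),('c2',(690,41),.042),('c3',(772,373),.042),('c4',(507,418),.042),('term',(700,339),.042),('pinbase',(562,360),.045)]:
    print(n,np.round(unproj(s,(uv[0]/f+o[0],uv[1]/f+o[1]),z),4))
print('scene cons')
f=5;o=(130,160)
for n,uv,z in[('c',(32,168),.042),('c',(372,55),.042),('c',(521,388),.042),('c',(148,530),.042),('term',(126,182),.042),('pinc',(309,117),.042)]:
    print(n,np.round(unproj(s0,(uv[0]/f+o[0],uv[1]/f+o[1]),z),4))
E
```

```text
plate [0.593  0.2649 0.014 ]
plate [0.5968 0.3799 0.014 ]
plate [0.8018 0.2517 0.014 ]
pan [0.62184701 0.32299861 0.085     ]
s 405 (5, 0, 25, 29)
......................##............
.....................###............
.....................###............
.....................##.............
....................###.............
....................###.............
....................##..............
....................##..............
...................###..............
...................###..............
.............#########..............
..........#############.............
........#################...........
.......###################..........
......######################........
......######################........
......#######################.......
.....#########################......
.....#########################......
.....#########################......
......########################......
......########################......
.......#######################......
.......######################.......
........#####################.......
.........###################
[... 1406 characters left out ...]
....#############............
.............########...............
....................................
..#.................................
..#.................................
..#.................................
..#.................................
....................................
..................##................
top cons
c1 [ 0.6772 -0.2115  0.042 ]
c2 [ 0.7072 -0.3787  0.042 ]
c3 [ 0.4887 -0.4181  0.042 ]
c4 [ 0.4573 -0.248   0.042 ]
term [ 0.5095 -0.3735  0.042 ]
pinbase [ 0.4943 -0.2835  0.045 ]
scene cons
c [ 0.4897 -0.4144  0.042 ]
c [ 0.4591 -0.248   0.042 ]
c [ 0.6802 -0.2075  0.042 ]
c [ 0.7116 -0.3728  0.042 ]
term [ 0.5107 -0.3712  0.042 ]
pinc [ 0.4923 -0.2825  0.042 ]
```

```bash
cat > go.py <<'E'
from h import *
import sys
def tgt(yawdeg): # tool down, tool x at yaw
    a=np.radians(yawdeg); return R.from_matrix(np.array([[np.cos(a),np.sin(a),0],[np.sin(a),-np.cos(a),0],[0,0,-1.]]))
def go(seq,base=None):
    st=r.get_state() if base is None else None
    p,Rc=(np.array(st['tool_pos']),R.from_quat(st['eef_rot'])) if base is None else base
    e=Rc.as_matrix()
    print('at',np.round(p,4),'yaw',round(np.degrees(np.arctan2(e[1,0],e[0,0])),2),'tilt',round(np.degrees(np.arccos(-e[2,2])),2))
    for x,y,z,yaw in seq:
        d=Rc.inv().apply(np.array([x,y,z])-p); w=(Rc.inv()*tgt(yaw)).as_rotvec(degrees=True)
        print([round(v,4) for v in d]+[round(v,2) for v in w])
if __name__=='__main__':
    v=[float(a) for a in sys.argv[1:]]; go([v[i:i+4] for i in range(0,len(v),4)])
    s=r.get_state(); print('clk',round(s['clock'],1),'F',np.round(s['contact_force'],1),'M',np.round(s['moment'],2),'op',round(s['opening'],3),'q',np.round(s['q'],2))
E
python3 go.py .443 -.028 .1 15.3 .443 -.028 .003 15.3
```

```text
at [ 0.2195 -0.5852  0.2387] yaw 20.56 tilt 0.0
[np.float64(0.4049), np.float64(-0.4433), np.float64(0.1387), np.float64(0.0), np.float64(-0.0), np.float64(5.26)]
[np.float64(0.4049), np.float64(-0.4433), np.float64(0.2357), np.float64(0.0), np.float64(-0.0), np.float64(5.26)]
clk 1.7 F [0.4 0.4 0.4] M [-0.01 -0.03 -0.01] op 1.001 q [ 1.25  0.69 -0.19  1.57  0.16  0.9  -0.22]
```

Call:
carry_out(commands=[[0.4049,-0.4433,0.1387,0,0,5.26],[0.4049,-0.4433,0.1387,0,0,5.26],[0.4049,-0.4433,0.1387,0,0,5.26],[0.4049,-0.4433,0.1387,0,0,5.26],[0.4049,-0.4433,0.1387,0,0,5.26],[0.4049,-0.4433,0.1387,0,0,5.26],[0.4049,-0.4433,0.1387,0,0,5.26],[0.4049,-0.4433,0.1387,0,0,5.26],[0.4049,-0.4433,0.1387,0,0,5.26],[0.4049,-0.4433,0.1387,0,0,5.26],[0.4049,-0.4433,0.1387,0,0,5.26],[0.4049,-0.4433,0.1387,0,0,5.26]], fingers=110)

```text
clock: 2.9
tool_pos: [0.4381, -0.0406, 0.1033]
eef_rot: [0.991, 0.133, 0.001, 0.0]
contact_force: [0.3, -0.1, 0.3]
opening: 0.568
```

Call:
carry_out(commands=[[0,0,0,0,0,0],[0,0,0,0,0,0],[0,0,0,0,0,0],[0,0,0,0,0,0]])

```text
clock: 3.3
tool_pos: [0.4367, -0.0445, 0.104]
eef_rot: [0.991, 0.131, 0.0, 0.0]
contact_force: [0.3, -0.5, -0.1]
opening: 0.568
```

```bash
python3 a.py; python3 go.py .443 -.028 .1 15.3 .443 -.028 .003 15.3
```

```text
[([0.6737, -0.004], np.float64(12.7), 916), ([0.677, -0.0047], np.float64(12.9), 325), ([0.6765, -0.0043], np.float64(13.0), 1260)]
[([0.5066, -0.0099], np.float64(15.1), 178), ([0.5102, -0.0095], np.float64(1.5), 857), ([0.5085, -0.0102], np.float64(14.2), 1070)]
[([0.6681, -0.1355], np.float64(9.4), 682), ([0.6719, -0.1362], np.float64(9.3), 284), ([0.6705, -0.1357], np.float64(9.2), 996)]
at [ 0.4368 -0.0442  0.104 ] yaw 15.12 tilt 0.04
[np.float64(0.0102), np.float64(-0.014), np.float64(0.004), np.float64(0.04), np.float64(-0.01), np.float64(-0.18)]
[np.float64(0.0102), np.float64(-0.0141), np.float64(0.101), np.float64(0.04), np.float64(-0.01), np.float64(-0.18)]
clk 3.4 F [-0.   0.4  0.4] M [ 0.04  0.   -0.03] op 0.567 q [-0.01  0.72  0.01  2.23 -0.05  0.18 -1.26]
```

Call:
carry_out(commands=[[0.0102,-0.014,0.04,0,0,-0.2],[0.0102,-0.014,0.08,0,0,-0.2],[0.0102,-0.014,0.101,0,0,-0.2],[0.0102,-0.014,0.101,0,0,-0.2],[0.0102,-0.014,0.101,0,0,-0.2]], fingers=110)

```text
clock: 3.9
tool_pos: [0.4507, -0.0296, 0.0113]
eef_rot: [0.991, 0.134, -0.011, 0.0]
contact_force: [0.8, -0.5, -1.2]
opening: 0.565
```

```bash
python3 go.py .443 -.028 .1 15.3; python3 - <<'E'
from h import *
s=r.snapshot('scene'); cv2.imwrite('pics/g1.png',cv2.resize(s['img'][120:260,220:400],None,fx=4,fy=4,interpolation=cv2.INTER_CUBIC))
E
```

```text
at [ 0.4507 -0.0296  0.0113] yaw 15.39 tilt 1.3
[np.float64(-0.009), np.float64(-0.0038), np.float64(-0.0885), np.float64(-0.15), np.float64(1.3), np.float64(0.09)]
clk 3.9 F [ 0.8 -0.5 -1.2] M [-0.01 -0.04  0.02] op 0.565 q [-0.02  0.93 -0.03  2.2   0.63  0.04 -1.97]
```

View pics/g1.png

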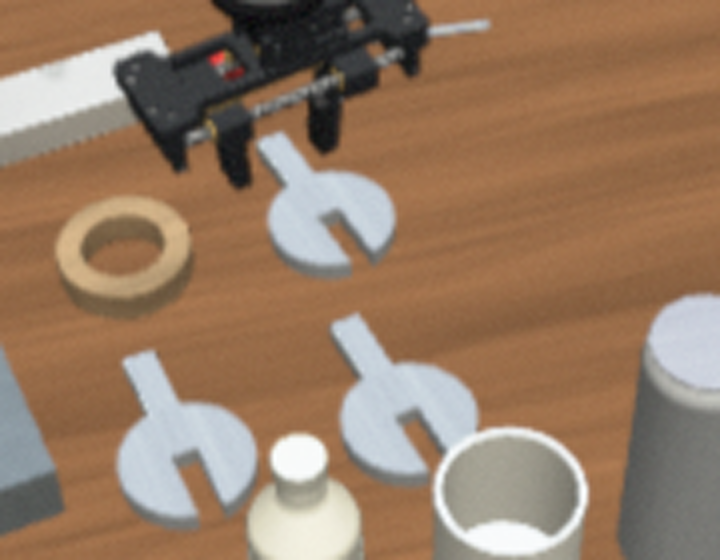

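```bash
sed -i 's/for x,y,z,yaw in seq:/for x,y,z,yaw,tl in seq:/; s/tgt(yaw))/tgt(yaw)*R.from_euler("y",tl,degrees=True))/; s/i:i+4/i:i+5/; s/len(v),4/len(v),5/' go.py; sed -i 's/print(\[round(v,4) for v in d\]+\[round(v,2) for v in w\])/print([round(float(v),4) for v in d]+[round(float(v),1) for v in w])/' go.py
python3 go.py .449 -.0267 .004 15.3 -5 .449 -.0267 .004 15.3 -7
```

```text
at [ 0.4504 -0.0297  0.0114] yaw 15.42 tilt 1.31
[-0.0004, -0.0032, 0.0075, -0.1, -3.7, 0.1]
[-0.0004, -0.0032, 0.0075, -0.1, -5.7, 0.1]
clk 4.0 F [ 0.1 -1.  -0.4] M [ 0.   -0.04 -0.05] op 0.567 q [-0.02  0.93 -0.03  2.2   0.64  0.04 -1.98]
```

Call:
carry_out(commands=[[0,-0.0032,0,0,-5,0.1],[0,-0.0032,0.004,0,-5,0.1],[0,-0.0032,0.0075,0,-5,0.1],[0,-0.0032,0.0075,0,-5,0.1],[0,-0.0032,0.0075,0,-5,0.1]])

```text
clock: 4.45
tool_pos: [0.449, -0.026, 0.0043]
eef_rot: [0.989, 0.134, -0.055, 0.006]
contact_force: [0.1, -0.1, 0.3]
opening: 0.573
```

```bash
python3 go.py .449 -.0267 .004 15.3 -5
```

```text
at [ 0.449  -0.026   0.0043] yaw 15.4 tilt 6.29
[-0.0001, 0.0007, 0.0003, -0.1, 1.3, 0.1]
clk 4.5 F [ 0.1 -0.1  0.3] M [ 0.07 -0.1   0.  ] op 0.573 q [ 0.02  0.95 -0.13  2.12  0.61  0.22 -1.97]
```

Call:
carry_out(commands=[[0,0,0,0,0,0],[0,0,0,0,0,0],[0,0,0,0,0,0],[0,0,0,0,0,0],[0,0,0,0,0,0]], fingers=255, grip_force=50)

```text
clock: 4.95
tool_pos: [0.4499, -0.0256, 0.0045]
eef_rot: [0.99, 0.134, -0.054, 0.006]
contact_force: [0.2, 0.3, 1.3]
opening: 0.218
```

```bash
python3 go.py .449 -.026 .04 15.4 -6.3 .502 .094 .04 15.4 -6.3 .502 .094 .006 15.4 -6.3
```

```text
at [ 0.4499 -0.0256  0.0045] yaw 15.41 tilt 6.24
[-0.0048, 0.0001, -0.0352, -0.1, -0.1, 0.0]
[0.0777, -0.1015, -0.044, -0.1, -0.1, 0.0]
[0.0814, -0.1014, -0.0102, -0.1, -0.1, 0.0]
clk 5.0 F [0.2 0.3 1.3] M [ 0.01 -0.11  0.  ] op 0.218 q [ 0.02  0.95 -0.13  2.12  0.61  0.22 -1.97]
```

Call:
carry_out(commands=[[-0.003,0,-0.02,0,0,0],[-0.0048,0,-0.035,0,0,0],[0.0777,-0.1015,-0.044,0,0,0],[0.0777,-0.1015,-0.044,0,0,0],[0.0777,-0.1015,-0.044,0,0,0],[0.0777,-0.1015,-0.044,0,0,0],[0.081,-0.1014,-0.013,0,0,0],[0.0814,-0.1014,-0.0105,0,0,0],[0.0814,-0.1014,-0.0105,0,0,0]])

```text
clock: 5.85
tool_pos: [0.501, 0.0934, 0.0059]
eef_rot: [0.989, 0.134, -0.055, 0.006]
contact_force: [0.4, 0.3, -2.6]
opening: 0.219
```

```bash
python3 go.py .502 .094 .005 15.4 -6.3 .502 .094 .06 15.4 0; python3 - <<'E'
from h import *
s=r.snapshot('scene'); cv2.imwrite('pics/g2.png',cv2.resize(s['img'][90:260,220:420],None,fx=3.5,fy=3.5,interpolation=cv2.INTER_CUBIC))
E
```

```text
at [0.501  0.0934 0.0059] yaw 15.42 tilt 6.39
[0.0012, -0.0003, 0.0007, -0.1, 0.1, 0.0]
[-0.005, -0.0004, -0.0539, -0.1, 6.4, 0.0]
clk 5.8 F [ 0.4  0.3 -2.6] M [-0.03 -0.03 -0.01] op 0.219 q [-0.14  0.97 -0.23  1.93  0.5   0.41 -2.05]
```

View pics/g2.png

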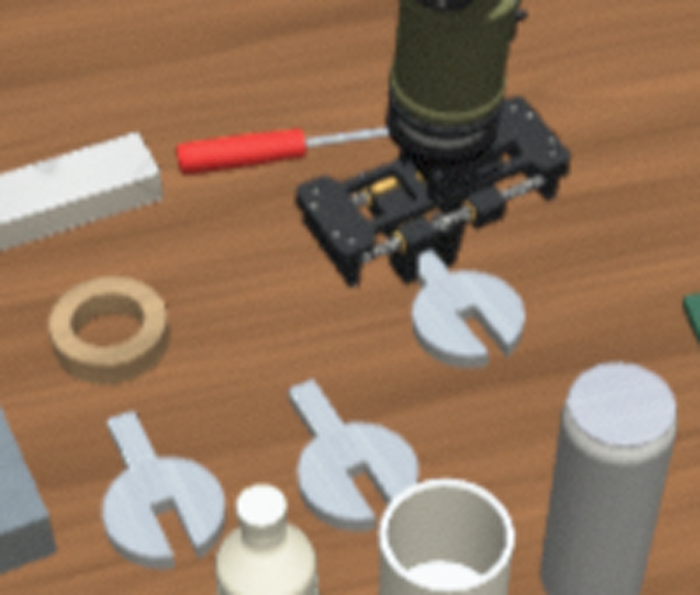

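Call:
carry_out(commands=[[0,0,0.001,0,0,0],[0,0,0.002,0,0,0],[0,0,0.002,0,0,0]])

```text
clock: 6.2
tool_pos: [0.5016, 0.0935, 0.0046]
eef_rot: [0.99, 0.134, -0.054, 0.006]
contact_force: [-0.9, -1.7, -1.9]
opening: 0.22
```

Call:
carry_out(commands=[[0,0,0,0,0,0],[0,0,0,0,0,0],[-0.002,0,-0.01,0,0,0],[-0.005,0,-0.03,0,6.3,0],[-0.005,0,-0.03,0,6.3,0],[-0.008,0,-0.03,0,6.3,0]], fingers=150)

```text
clock: 6.8
tool_pos: [0.4978, 0.0929, 0.0358]
eef_rot: [0.991, 0.134, 0.001, -0.001]
contact_force: [-0.6, 0.1, -0.2]
opening: 0.406
```

```bash
python3 - <<'E'
from fit import *
s0=r.snapshot('scene')
fitdiscs([[s0]],[(.558,.11,.27)])
E
python3 go.py .492 .091 .003 15.4 0
```

```text
[([0.558, 0.1095], np.float64(15.3), 663)]
at [0.4974 0.0928 0.0353] yaw 15.42 tilt 0.13
[-0.0057, 0.0004, 0.0323, -0.1, -0.0, 0.0]
clk 6.8 F [-0.4  0.2  0.3] M [-0.02  0.02  0.05] op 0.413 q [-0.18  0.89 -0.16  2.05  0.54  0.23 -2.11]
```

Call:
carry_out(commands=[[-0.0035,0.0007,0.016,0,0,0],[-0.0035,0.0007,0.0323,0,0,0],[-0.0035,0.0007,0.0323,0,0,0],[-0.0035,0.0007,0.0323,0,0,0]])

```text
clock: 7.25
tool_pos: [0.4946, 0.0915, 0.0019]
eef_rot: [0.991, 0.134, -0.0, -0.001]
contact_force: [-0.3, -0.1, -0.7]
opening: 0.41
```

Call:
carry_out(commands=[[0,0,0,0,0,0],[0,0,0,0,0,0],[0,0,0,0,0,0],[0,0,0,0,0,0]], fingers=255, grip_force=55)

```text
clock: 7.65
tool_pos: [0.4943, 0.0912, 0.0026]
eef_rot: [0.991, 0.134, 0.0, -0.001]
contact_force: [0.9, -1.4, -1.3]
opening: 0.217
```

Call:
carry_out(commands=[[0,0,-0.03,0,0,0],[0,0,-0.06,0,0,0],[0,0,-0.06,0,0,0]])

```text
clock: 7.95
tool_pos: [0.4955, 0.0912, 0.0651]
eef_rot: [0.991, 0.134, 0.002, -0.002]
contact_force: [0.5, -0.3, -3.2]
opening: 0.222
```

```bash
python3 - <<'E'
import numpy as np
S=np.array([.621,.321])
for y in(45,-15):
    a=np.radians(y);d=np.array([np.cos(a),np.sin(a)])
    for k in(.16,.138,.069): print(y,k,np.round(S-k*d,4))
E
python3 go.py .508 .208 .12 45 0
```

```text
45 0.16 [0.5079 0.2079]
45 0.138 [0.5234 0.2234]
45 0.069 [0.5722 0.2722]
-15 0.16 [0.4665 0.3624]
-15 0.138 [0.4877 0.3567]
-15 0.069 [0.5544 0.3389]
at [0.4955 0.0912 0.0651] yaw 15.37 tilt 0.34
[0.0433, -0.1094, -0.0543, -0.1, -0.3, -29.6]
clk 8.0 F [ 0.5 -0.3 -3.2] M [-0.03  0.11  0.01] op 0.222 q [-0.15  0.84 -0.2   2.06  0.53  0.29 -2.1 ]
```

Call:
carry_out(commands=[[0.0433,-0.1094,-0.0343,0,-0.3,-29.6],[0.0433,-0.1094,-0.0343,0,-0.3,-29.6],[0.0433,-0.1094,-0.0343,0,-0.3,-29.6],[0.0433,-0.1094,-0.0343,0,-0.3,-29.6],[0.0433,-0.1094,-0.0343,0,-0.3,-29.6],[0.0433,-0.1094,-0.0343,0,-0.3,-29.6]])

```text
clock: 8.55
tool_pos: [0.5059, 0.2064, 0.096]
eef_rot: [0.924, 0.382, -0.004, -0.0]
contact_force: [-0.9, -0.3, -3.0]
opening: 0.219
```

```bash
cat > b.py <<'E'
from fit import *
import sys
n,z,rel=sys.argv[1],float(sys.argv[2]),float(sys.argv[3])
st=r.get_state(); e=R.from_quat(st['eef_rot']).as_matrix(); yw=np.arctan2(e[1,0],e[0,0]); p=st['tool_pos']
g=(p[0]+rel*np.cos(yw),p[1]+rel*np.sin(yw),yw)
s0=snap('scene',n+'s'); s1=snap('top',n+'t')
for s,c in((s0,'s'),(s1,'t')):
    b=fit([s],DP,z,z+.014,*g,.055,z+.007); print(c,np.round(b[0],4),round(np.degrees(b[0][2]),1),round(b[1]),'pred',np.round(g,4))
a=cv2.resize(s0['img'][80:230,330:530],None,fx=3.6,fy=3.6,interpolation=cv2.INTER_CUBIC)
cv2.imwrite('pics/'+n+'s.png',a)
a=cv2.resize(s1['img'][90:250,140:340],None,fx=3.6,fy=3.6,interpolation=cv2.INTER_CUBIC)
cv2.imwrite('pics/'+n+'t.png',a)
E
python3 b.py h1 .096 .068; python3 go.py .5234 .2234 .098 45 0 .5722 .2722 .098 45 0
```

```text
s [0.5565 0.2537 0.7627] 43.7 142 pred [0.5541 0.2544 0.783 ]
t [ 0.6139  0.2775 -0.4837] -27.7 81 pred [0.5541 0.2544 0.783 ]
at [0.5063 0.2064 0.0964] yaw 44.87 tilt 0.35
[0.0241, 0.0, -0.0017, -0.2, 0.3, -0.1]
[0.0931, -0.0001, -0.0021, -0.2, 0.3, -0.1]
clk 8.7 F [ 0.4 -0.8 -2.4] M [-0.15  0.11 -0.  ] op 0.219 q [-0.23  0.83 -0.41  1.9   0.61  0.54 -1.84]
```

View pics/h1s.png

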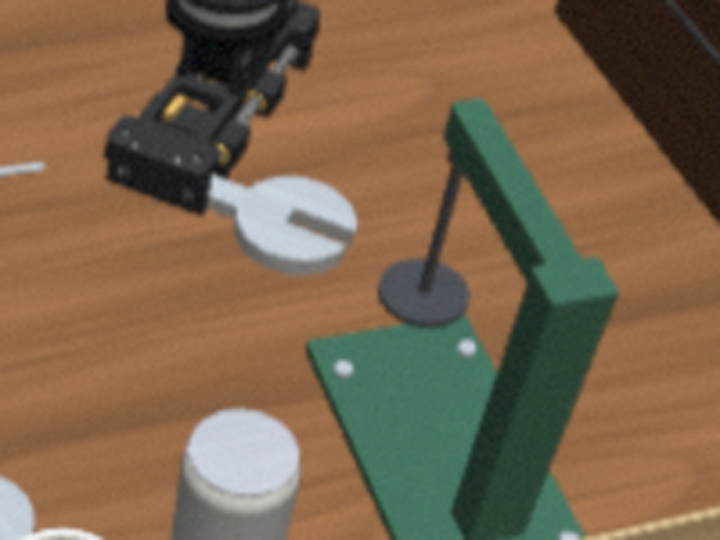

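View pics/h1t.png

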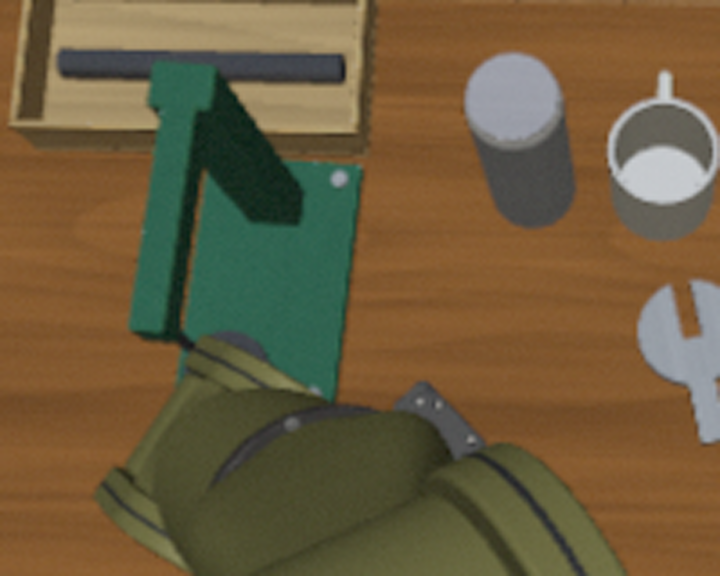

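Call:
carry_out(commands=[[0.02,-0.0015,-0.001,0,0.3,0],[0.045,-0.0015,-0.002,0,0.3,0],[0.045,-0.0015,-0.002,0,0.3,0],[0.045,-0.0015,-0.002,0,0.3,0]])

```text
clock: 9.05
tool_pos: [0.5372, 0.2401, 0.0986]
eef_rot: [0.924, 0.382, -0.0, -0.002]
contact_force: [0.2, -0.4, -3.3]
opening: 0.22
```

```bash
cat > v.py <<'E'
from h import *
import sys
n=sys.argv[1]; zz=float(sys.argv[2]); S=(.621,.321)
s=r.snapshot('scene'); x,y=370,90; w,h=130,110; f=6
im=cv2.resize(s['img'][y:y+h,x:x+w],None,fx=f,fy=f,interpolation=cv2.INTER_CUBIC)
# draw predicted stem circle at z
P=[np.round((proj(s,(S[0]+.004*np.cos(t),S[1]+.004*np.sin(t),zz))-np.array([x,y])+.5)*f).astype(int) for t in np.linspace(0,6.28,24)]
cv2.polylines(im,[np.array(P)],True,(0,0,255),1)
cv2.imwrite('pics/'+n+'.png',im)
print(unproj(s,proj(s,(.621,.321,.085)),.085), proj(s,(.621,.321,.085)))
E
python3 v.py h2 .113; python3 go.py .5722 .2722 .098 45 0
```

```text
[0.621 0.321 0.085] [446.78172733 159.915834  ]
at [0.5367 0.2394 0.0985] yaw 44.95 tilt 0.16
[0.0483, 0.0018, 0.0005, -0.2, 0.0, -0.1]
clk 9.1 F [-0.6  0.2 -3.1] M [-0.23  0.12 -0.04] op 0.219 q [-0.25  0.86 -0.44  1.78  0.58  0.63 -1.81]
```

View pics/h2.png

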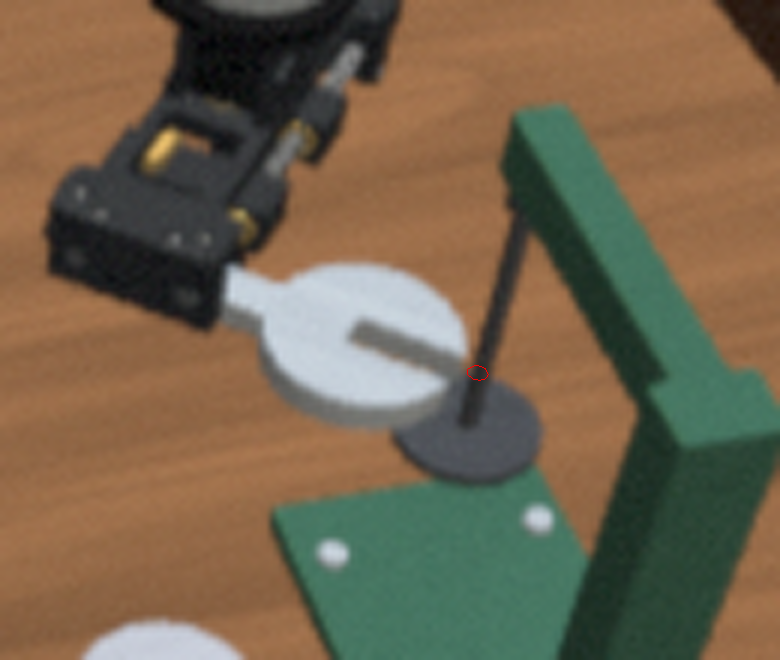

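Call:
carry_out(commands=[[0.012,0,0,0,0,0],[0.024,0,0,0,0,0],[0.036,0,0,0,0,0],[0.042,0,0,0,0,0],[0.042,0,0,0,0,0]])

```text
clock: 9.6
tool_pos: [0.567, 0.2702, 0.0989]
eef_rot: [0.924, 0.383, 0.0, -0.002]
contact_force: [0.6, 0.2, -3.5]
opening: 0.225
```

```bash
python3 v.py h3 .113; python3 go.py .5722 .2722 .098 45 0
```

```text
[0.621 0.321 0.085] [446.78172733 159.915834  ]
at [0.5666 0.2697 0.0989] yaw 44.99 tilt 0.18
[0.0057, 0.0022, 0.0009, -0.2, -0.0, -0.0]
clk 9.7 F [-0.  -0.  -2.1] M [-0.17  0.11  0.05] op 0.222 q [-0.27  0.9  -0.45  1.66  0.55  0.71 -1.79]
```

View pics/h3.png

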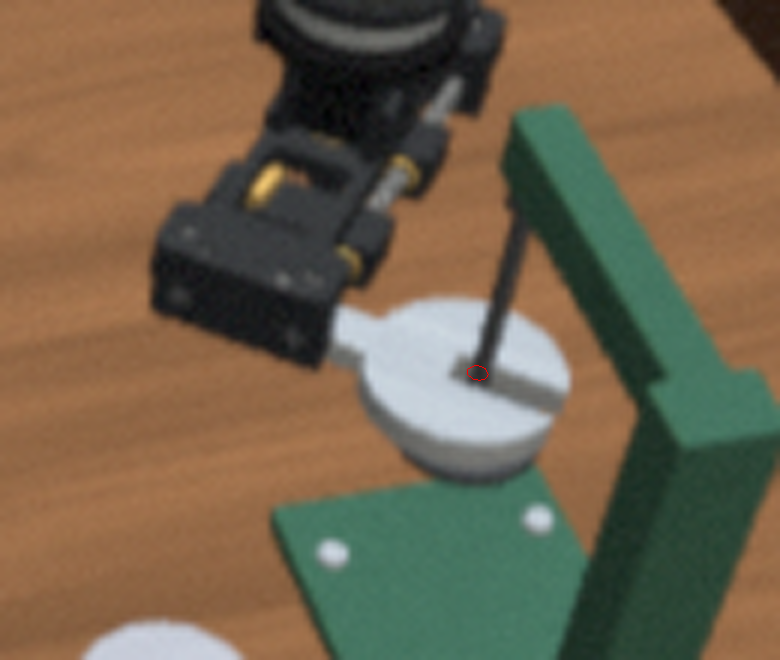

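Call:
carry_out(commands=[[0.0055,0.0005,0,0,0,0],[0.0055,0.0005,0.004,0,0,0],[0.0055,0.0005,0.008,0,0,0],[0.0055,0.0005,0.01,0,0,0],[0.0055,0.0005,0.0105,0,0,0]])

```text
clock: 10.15
tool_pos: [0.571, 0.2737, 0.0882]
eef_rot: [0.924, 0.383, -0.0, -0.002]
contact_force: [0.4, -1.7, -1.2]
opening: 0.222
```

```bash
python3 v.py h4 .099; python3 go.py .5722 .2722 .088 45 0
```

```text
[0.621 0.321 0.085] [446.78172733 159.915834  ]
at [0.5711 0.2738 0.0884] yaw 45.01 tilt 0.2
[-0.0004, 0.0019, 0.0004, -0.2, -0.1, 0.0]
clk 10.2 F [-0.5 -0.4 -2.8] M [-0.12  0.09  0.01] op 0.218 q [-0.28  0.93 -0.45  1.64  0.56  0.71 -1.79]
```

View pics/h4.png

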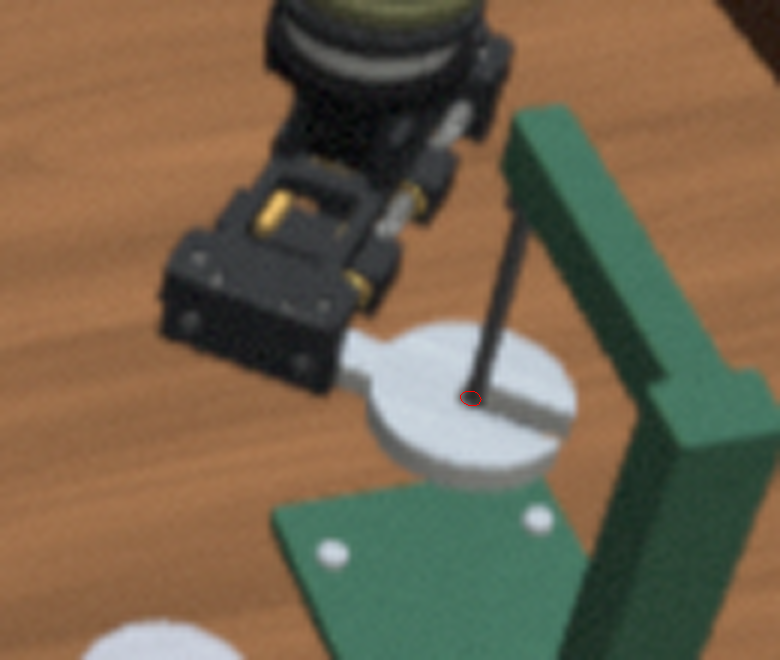

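Call:
carry_out(commands=[[0,0,0.001,0,0,0],[0,0,0.002,0,0,0],[0,0,0.002,0,0,0],[0,0,0.002,0,0,0]])

```text
clock: 10.6
tool_pos: [0.5715, 0.2741, 0.0872]
eef_rot: [0.924, 0.383, 0.001, -0.002]
contact_force: [-2.3, -1.9, 3.4]
opening: 0.22
```

Call:
carry_out(commands=[[0,0,0,0,0,0],[0,0,0,0,0,0],[0,0,0,0,0,0]], fingers=160)

```text
clock: 10.9
tool_pos: [0.5718, 0.2745, 0.0867]
eef_rot: [0.924, 0.383, 0.001, -0.002]
contact_force: [0.3, -0.3, -0.2]
opening: 0.372
```

```bash
python3 v.py h5 .099; python3 b.py h6 .085 .069; python3 go.py .5234 .2234 .15 45 0
```

```text
[0.621 0.321 0.085] [446.78172733 159.915834  ]
s [0.6202 0.3234 0.7175] 41.1 891 pred [0.6205 0.3232 0.7855]
t [0.6104 0.3316 1.3168] 75.4 38 pred [0.6205 0.3232 0.7855]
at [0.5716 0.2743 0.0866] yaw 45.01 tilt 0.24
[-0.0699, 0.0017, -0.0635, -0.2, -0.1, 0.0]
clk 11.1 F [0.4 0.2 0.1] M [-0.05  0.01  0.01] op 0.375 q [-0.28  0.93 -0.45  1.64  0.56  0.7  -1.79]
```

View pics/h5.png

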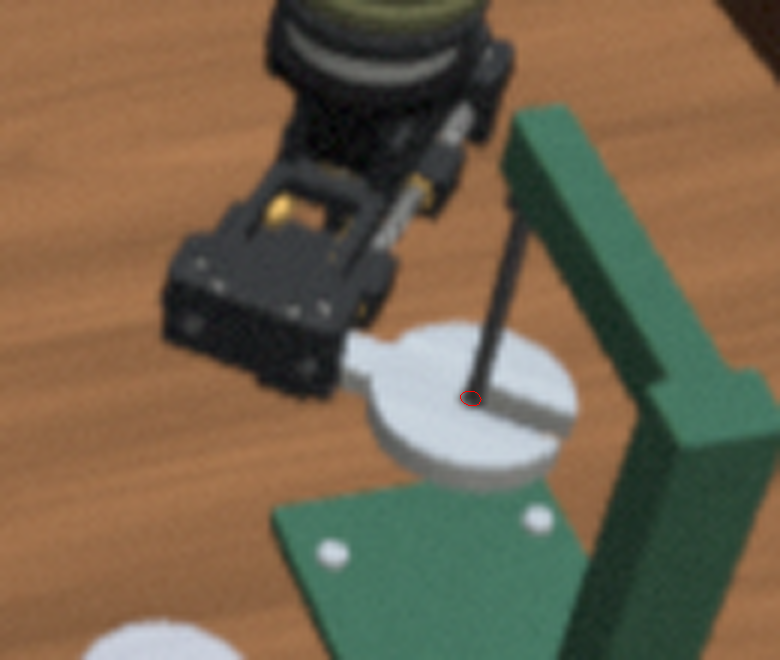

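Call:
carry_out(commands=[[-0.02,0,-0.012,0,0,0],[-0.06,0,-0.03,0,0,0],[-0.09,0,-0.03,0,0,0],[-0.09,0,-0.03,0,0,0]])

```text
clock: 11.45
tool_pos: [0.5049, 0.2061, 0.1167]
eef_rot: [0.924, 0.382, -0.002, -0.0]
contact_force: [-0.3, -0.6, 0.4]
opening: 0.372
```

```bash
python3 a.py; python3 b.py h7 .085 .159;python3 go.py .6094 -.0196 .06 12.9 0 .6094 -.0196 .003 12.9 0
```

```text
[([0.6737, -0.004], np.float64(12.7), 874), ([0.677, -0.0047], np.float64(12.9), 323), ([0.6764, -0.0044], np.float64(12.7), 1217)]
[([0.5176, -0.0094], np.float64(-11.1), 159), ([0.504, -0.014], np.float64(13.7), 420), ([0.5043, -0.0134], np.float64(26.8), 579)]
[([0.6681, -0.1354], np.float64(9.1), 677), ([0.6719, -0.1361], np.float64(9.3), 282), ([0.6706, -0.1357], np.float64(9.2), 989)]
s [0.62   0.3235 0.7802] 44.7 783 pred [0.6207 0.3228 0.7853]
t [0.6071 0.334  1.4141] 81.0 398 pred [0.6207 0.3228 0.7853]
at [0.5089 0.2117 0.1166] yaw 45.02 tilt 0.32
[-0.0928, 0.2348, 0.0554, -0.3, -0.2, 32.1]
[-0.0931, 0.235, 0.1124, -0.3, -0.2, 32.1]
clk 11.7 F [ 0.6 -0.4  0.1] M [0.02 0.02 0.01] op 0.372 q [-0.22  0.8  -0.44  1.89  0.59  0.58 -1.82]
```

View pics/h7t.png

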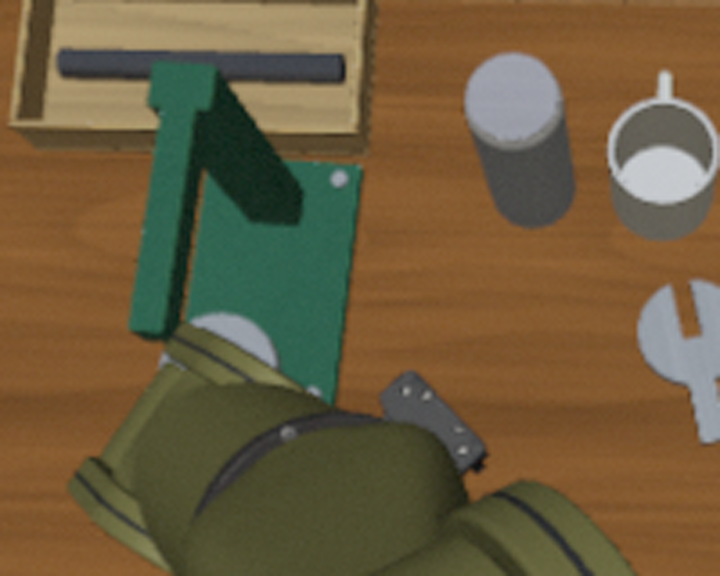

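Call:
carry_out(commands=[[-0.0928,0.2348,0.0554,0,0,32.1],[-0.0928,0.2348,0.0554,0,0,32.1],[-0.0928,0.2348,0.0554,0,0,32.1],[-0.0928,0.2348,0.0554,0,0,32.1],[-0.0928,0.2348,0.0554,0,0,32.1],[-0.0928,0.2348,0.0554,0,0,32.1],[-0.0928,0.2348,0.0554,0,0,32.1],[-0.0928,0.2348,0.0554,0,0,32.1]], fingers=140)

```text
clock: 12.45
tool_pos: [0.6085, -0.0185, 0.0601]
eef_rot: [0.994, 0.113, 0.0, -0.003]
contact_force: [0.3, 1.8, -0.2]
opening: 0.452
```

```bash
python3 go.py .6094 -.0196 .003 12.9 0;python3 - <<'E'
from fit import *
s0=r.snapshot('scene')
fitdiscs([[s0]],[(.675,-.004,.22)])
cv2.imwrite('pics/i1.png',cv2.resize(s0['img'][120:260,250:400],None,fx=4,fy=4,interpolation=cv2.INTER_CUBIC))
E
```

```text
at [ 0.6085 -0.0185  0.0601] yaw 13.02 tilt 0.36
[0.0005, 0.0016, 0.0571, -0.4, -0.1, 0.1]
clk 12.4 F [ 0.3  1.8 -0.2] M [0.05 0.02 0.02] op 0.452 q [ 0.14  0.93 -0.33  1.73  0.5   0.56 -1.83]
[([0.6737, -0.0038], np.float64(12.8), 982)]
```

View pics/i1.png

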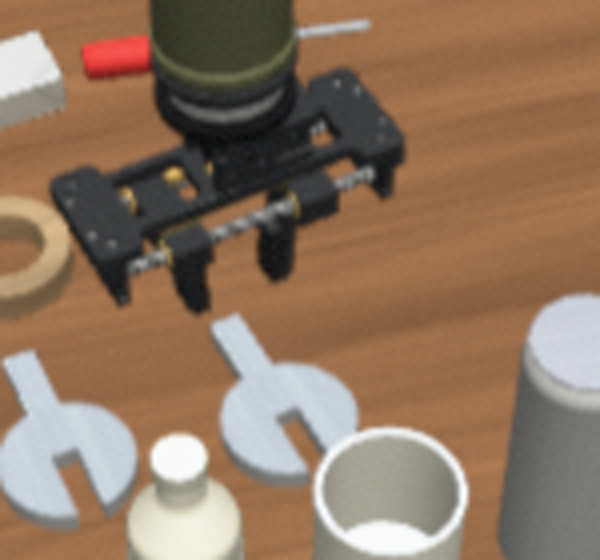

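Call:
carry_out(commands=[[0.0005,0.0016,0.03,0,0,0.1],[0.0005,0.0016,0.0571,0,0,0.1],[0.0005,0.0016,0.0571,0,0,0.1],[0.0005,0.0016,0.0571,0,0,0.1]])

```text
clock: 12.9
tool_pos: [0.6089, -0.0195, 0.0032]
eef_rot: [0.994, 0.113, -0.0, -0.003]
contact_force: [-0.6, -0.5, 0.1]
opening: 0.451
```

Call:
carry_out(commands=[[0,0,0,0,0,0],[0,0,0,0,0,0],[0,0,0,0,0,0],[0,0,0,0,0,0]], fingers=255)

```text
clock: 13.3
tool_pos: [0.6091, -0.0214, 0.0036]
eef_rot: [0.994, 0.112, 0.0, -0.002]
contact_force: [-0.2, 1.9, 4.3]
opening: 0.217
```

Call:
carry_out(commands=[[0,0,-0.03,0,0,0],[0,0,-0.07,0,0,0],[0,0,-0.12,0,0,0],[0,0,-0.123,0,0,0]])

```text
clock: 13.7
tool_pos: [0.6129, -0.0227, 0.1316]
eef_rot: [0.994, 0.111, 0.005, -0.002]
contact_force: [1.4, 0.8, -3.0]
opening: 0.221
```

```bash
python3 go.py .56 .07 .128 60 0 .645 .170 .128 100 0
```

```text
at [ 0.6129 -0.0227  0.1316] yaw 12.75 tilt 0.61
[-0.0312, -0.1021, 0.0035, 0.1, -0.6, -47.2]
[0.0738, -0.1809, 0.0048, 0.4, -0.6, -87.2]
clk 13.7 F [ 1.4  0.8 -3. ] M [-0.03 -0.05 -0.02] op 0.221 q [ 0.18  0.83 -0.39  1.7   0.45  0.69 -1.79]
```

Call:
carry_out(commands=[[-0.0312,-0.1021,0.0035,0,-0.6,-47.2],[-0.0312,-0.1021,0.0035,0,-0.6,-47.2],[-0.0312,-0.1021,0.0035,0,-0.6,-47.2],[-0.0312,-0.1021,0.0035,0,-0.6,-47.2],[-0.0312,-0.1021,0.0035,0,-0.6,-47.2],[-0.0312,-0.1021,0.0035,0,-0.6,-47.2],[0.0738,-0.1809,0.0048,0.4,-0.6,-87.2],[0.0738,-0.1809,0.0048,0.4,-0.6,-87.2],[0.0738,-0.1809,0.0048,0.4,-0.6,-87.2],[0.0738,-0.1809,0.0048,0.4,-0.6,-87.2],[0.0738,-0.1809,0.0048,0.4,-0.6,-87.2],[0.0738,-0.1809,0.0048,0.4,-0.6,-87.2]])

```text
clock: 14.9
tool_pos: [0.6401, 0.1689, 0.1198]
eef_rot: [0.643, 0.766, -0.005, -0.005]
contact_force: [-0.6, -0.1, -2.5]
opening: 0.221
```

```bash
python3 b.py j1 .124 .068; python3 v.py j2 .126; python3 go.py .645 .170 .110 100 0
```

```text
s [0.629  0.2787 1.7139] 98.2 764 pred [0.6283 0.2359 1.7456]
t [0.6598 0.1921 2.5773] 147.7 198 pred [0.6283 0.2359 1.7456]
[0.621 0.321 0.085] [446.78172733 159.915834  ]
at [0.6406 0.1692 0.1211] yaw 99.87 tilt 0.71
[-0.0, 0.0046, 0.011, -0.7, -0.0, -0.1]
clk 15.1 F [ 0.1  0.4 -3. ] M [-0.16 -0.1   0.03] op 0.222 q [ 0.05  0.99 -0.76  1.51  0.76  0.98 -0.77]
```

View pics/j2.png

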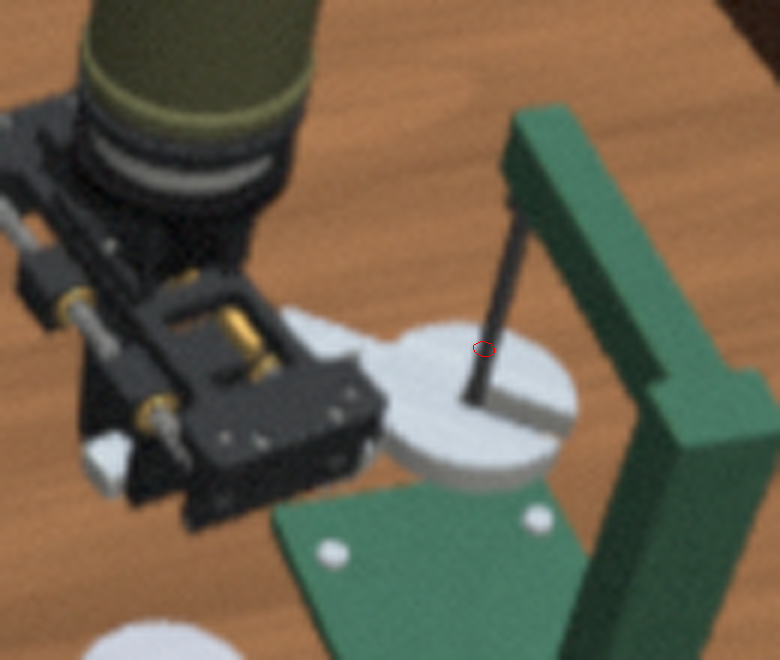

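View pics/j1t.png

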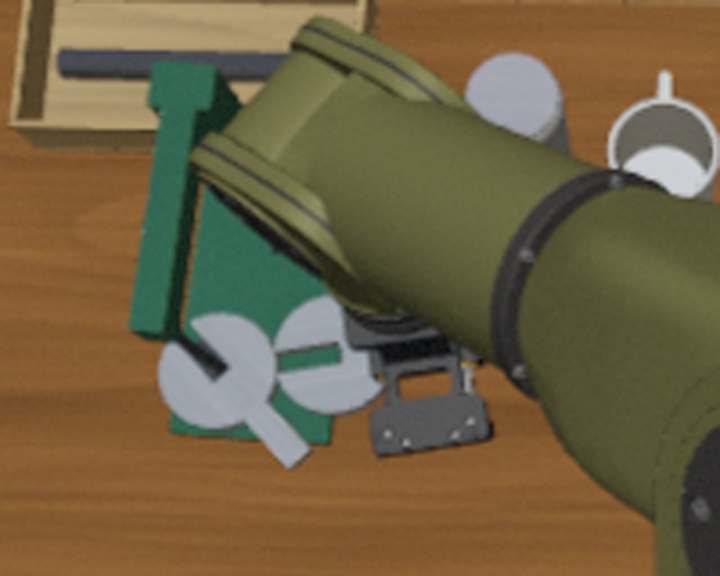

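```bash
python3 - <<'E'
from h import *
s=r.snapshot('top')
for n,uv in (('bulb corner L',(195,155)),('bulb top',(315,20)),('body edge',(345,340)),('rigarm tip',(155,335)),('columntop',(150,80))):
    u=(uv[0]/3.6+140,uv[1]/3.6+90)
    print(n,[np.round(unproj(s,u,z)[:2],3).tolist() for z in(.24,.32,.4,.5)])
s0=snap('scene','full'); 
E
```

```text
bulb corner L [[0.722, 0.3], [0.691, 0.272], [0.661, 0.244], [0.623, 0.209]]
bulb top [[0.81, 0.234], [0.771, 0.212], [0.732, 0.191], [0.682, 0.165]]
body edge [[0.609, 0.203], [0.59, 0.185], [0.571, 0.167], [0.548, 0.144]]
rigarm tip [[0.61, 0.314], [0.591, 0.285], [0.572, 0.255], [0.548, 0.218]]
columntop [[0.769, 0.331], [0.734, 0.3], [0.699, 0.269], [0.655, 0.23]]
```

View pics/full.png

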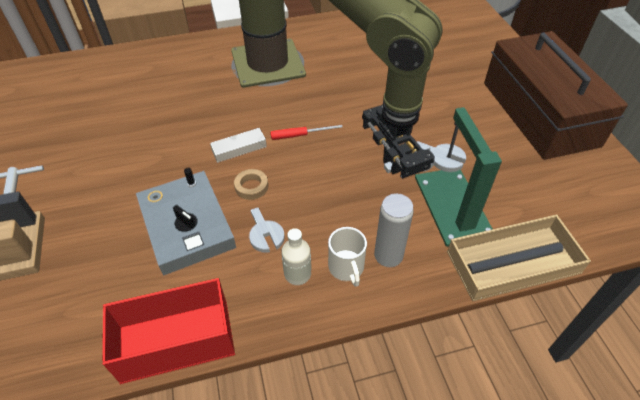

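```bash
python3 - <<'E'
from fit import *
s1=r.snapshot('top')
b=fit([s1],DP,.085,.099,.6205,.3225,.785,.048,.092); print('disc1 top fit',np.round(b[0],4),np.degrees(b[0][2]),b[1])
s0=r.snapshot('scene')
b=fit([s0],DP,.085,.099,.6205,.3225,.785,.048,.092); print('disc1 scene fit',np.round(b[0],4),np.degrees(b[0][2]),b[1])
x,y,w,h,f=178,165,80,60,9
im=cv2.resize(s1['img'][y:y+h,x:x+w],None,fx=f,fy=f,interpolation=cv2.INTER_CUBIC)
def dot(p,c):
    q=(proj(s1,p)-np.array([x,y])+.5)*f; cv2.circle(im,tuple(int(v) for v in q),3,c,-1)
S=(.6205,.3225)
for z in(.099,.1314,.16): dot((*S,z),(0,0,255))
st=r.get_state();e=R.from_quat(st['eef_rot']).as_matrix();d=e[:2,0]
for k in(.068-.005,.068,.108): dot((*(np.array(st['tool_pos'][:2])+k*d),.1314),(255,0,0))
cv2.imwrite('pics/k1.png',im)
E
```

```text
disc1 top fit [0.6175 0.3341 1.2891] 73.86238728336482 155.0319026064409
disc1 scene fit [0.6199 0.3219 0.8005] 45.86248477086012 605.1597535076965
```

View pics/k1.png

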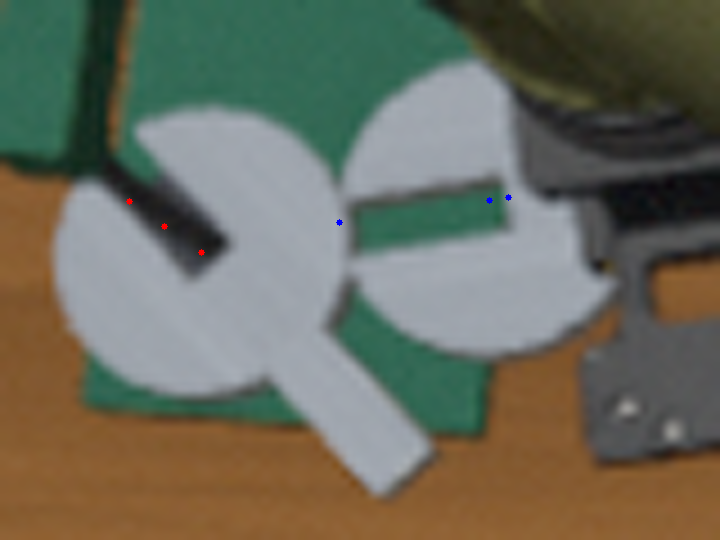

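```bash
python3 - <<'E'
from h import *
s1=r.snapshot('top')
x,y,w,h,f=184,174,26,24,28
a=cv2.resize(s1['img'][y:y+h,x:x+w],None,fx=f,fy=f,interpolation=cv2.INTER_CUBIC)
a=np.clip(a.astype(float)*1.6,0,255).astype(np.uint8)
def P(p): 
    q=(proj(s1,p)-np.array([x,y])+.5)*f; return tuple(int(v) for v in q)
for S,c in(((.6205,.3225),(0,0,255)),((.622,.319),(0,255,0))):
    cv2.line(a,P((*S,.085)),P((*S,.2)),c,1); cv2.circle(a,P((*S,.099)),4,c,1)
cv2.imwrite('pics/k2.png',a)
s0=r.snapshot('scene')
x,y,w,h,f=432,115,40,55,11
a=cv2.resize(s0['img'][y:y+h,x:x+w],None,fx=f,fy=f,interpolation=cv2.INTER_CUBIC)
def P(p): 
    q=(proj(s0,p)-np.array([x,y])+.5)*f; return tuple(int(v) for v in q)
for S,c in(((.6205,.3225),(0,0,255)),((.622,.319),(0,255,0))):
    cv2.line(a,P((*S,.085)),P((*S,.2)),c,1); cv2.circle(a,P((*S,.099)),4,c,1)
cv2.imwrite('pics/k3.png',a)
E
```

```text
(no output)
```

View pics/k2.png

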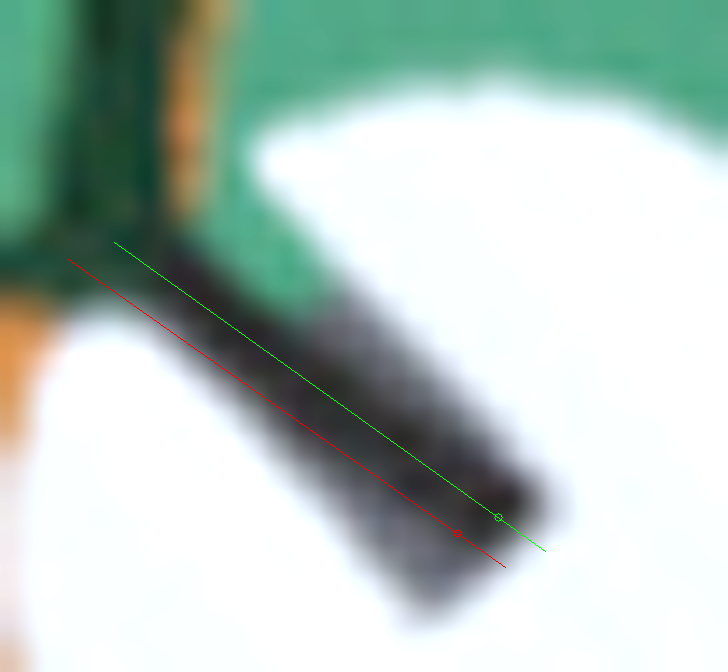

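View pics/k3.png

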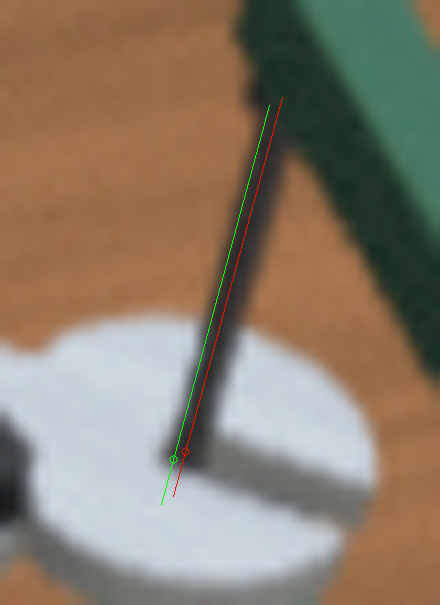

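```bash
python3 go.py .6475 .1856 .111 100 0
```

```text
at [0.641  0.1699 0.1221] yaw 99.99 tilt 0.62
[0.0143, 0.0092, 0.0111, -0.6, -0.1, -0.0]
clk 15.3 F [-0.8 -0.5 -2.8] M [-0.16 -0.14  0.03] op 0.219 q [ 0.05  0.99 -0.77  1.51  0.76  0.98 -0.77]
```

Call:
carry_out(commands=[[0.0143,0.0092,0.0111,-0.6,0,0],[0.0143,0.0092,0.0111,-0.6,0,0],[0.0143,0.0092,0.0111,-0.6,0,0],[0.0143,0.0092,0.0111,-0.6,0,0]])

```text
clock: 15.75
tool_pos: [0.6473, 0.1857, 0.1106]
eef_rot: [0.643, 0.766, -0.0, -0.001]
contact_force: [-0.6, -0.2, -2.9]
opening: 0.223
```

```bash
cat > tv.py <<'E'
from h import *
import sys
n,ztop=sys.argv[1],float(sys.argv[2])
s1=r.snapshot('top')
x,y,w,h,f=180,164,80,64,9
im=cv2.resize(s1['img'][y:y+h,x:x+w],None,fx=f,fy=f,interpolation=cv2.INTER_CUBIC)
S=(.623,.3187)
P=[((proj(s1,(S[0]+.004*np.cos(t),S[1]+.004*np.sin(t),ztop))-np.array([x,y])+.5)*f).astype(int) for t in np.linspace(0,6.28,24)]
cv2.polylines(im,[np.array(P)],True,(0,0,255),1)
# disc axis direction through the circle
e=R.from_quat(r.get_state()['eef_rot']).as_matrix(); d=e[:2,0]/np.linalg.norm(e[:2,0])
A=[((proj(s1,(*(np.array(S)-k*d),ztop))-np.array([x,y])+.5)*f).astype(int) for k in(0,.12)]
cv2.line(im,tuple(A[0]),tuple(A[1]),(255,0,0),1)
cv2.imwrite('pics/'+n+'.png',im)
E
python3 tv.py k4 .121; python3 v.py k5 .121;  python3 go.py .6475 .1856 .111 100 0
```

```text
[0.621 0.321 0.085] [446.78172733 159.915834  ]
at [0.6475 0.1854 0.1109] yaw 99.99 tilt 0.07
[0.0003, -0.0, -0.0001, -0.0, -0.1, -0.0]
clk 15.8 F [-1.1  0.1 -2.8] M [-0.18 -0.12 -0.02] op 0.218 q [ 0.02  1.01 -0.75  1.49  0.78  0.97 -0.79]
```

View pics/k4.png

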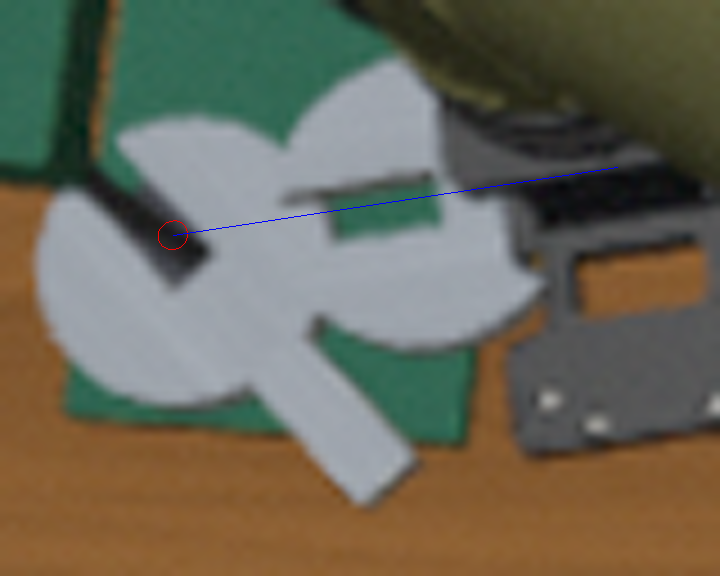

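View pics/k5.png

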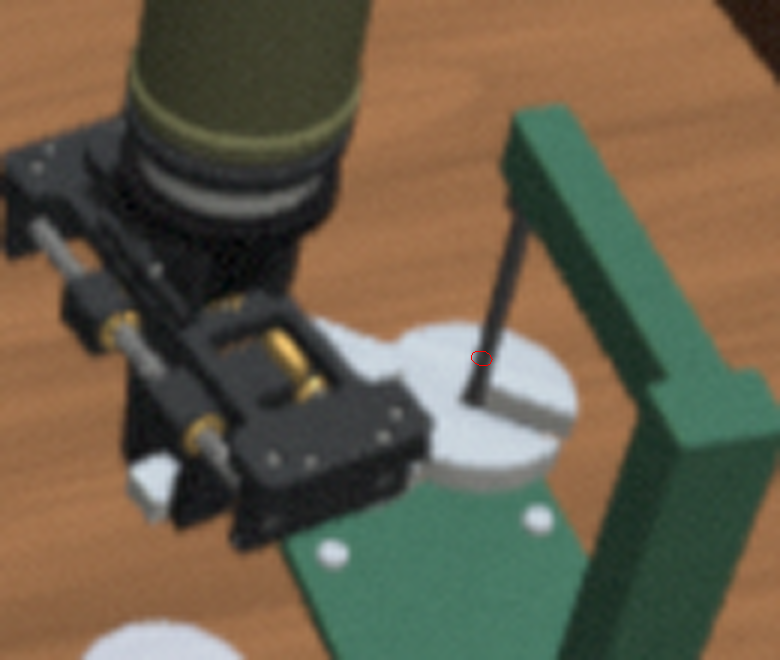

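Call:
carry_out(commands=[[0.015,0.0007,0,0,0,0],[0.03,0.0007,0,0,0,0],[0.045,0.0007,0,0,0,0],[0.055,0.0007,0,0,0,0],[0.055,0.0007,0,0,0,0]])

```text
clock: 16.35
tool_pos: [0.6373, 0.2437, 0.1112]
eef_rot: [0.641, 0.767, 0.001, -0.002]
contact_force: [0.5, -0.5, -3.6]
opening: 0.221
```

```bash
python3 tv.py k6 .121; python3 v.py k7 .121;  python3 go.py .6475 .1856 .111 100 0
```

```text
[0.621 0.321 0.085] [446.78172733 159.915834  ]
at [0.6385 0.24   0.1108] yaw 100.05 tilt 0.05
[-0.0552, -0.0006, -0.0002, -0.0, -0.0, 0.0]
clk 16.4 F [-0.2  0.2 -2.6] M [-0.21 -0.15 -0.03] op 0.216 q [-0.07  1.01 -0.75  1.46  0.77  0.98 -0.85]
```

View pics/k6.png

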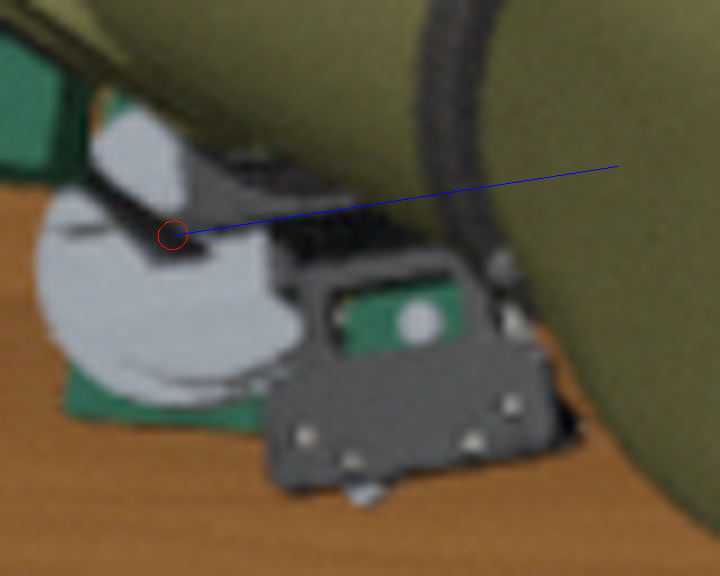

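View pics/k7.png

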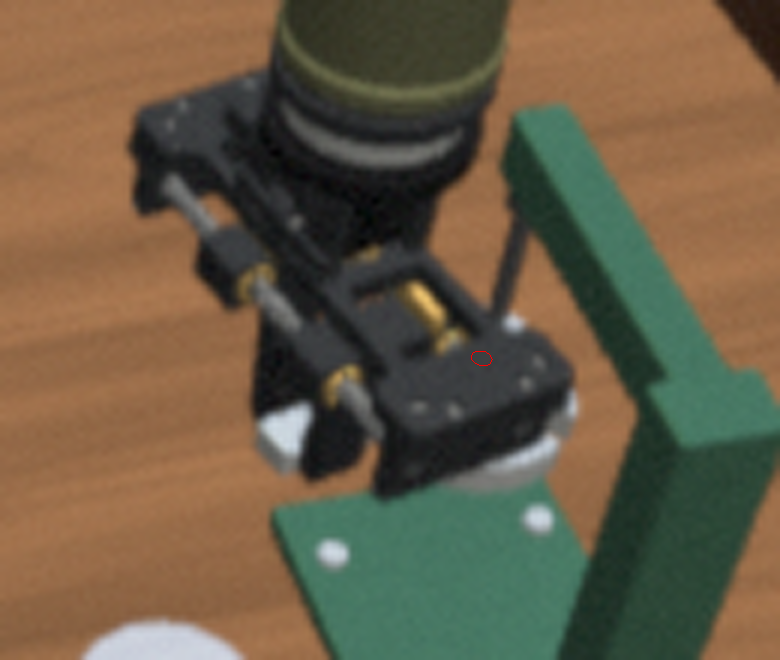

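Call:
carry_out(commands=[[0.006,0,0,0,0,0],[0.011,0,0,0,0,0],[0.013,0,0,0,0,0],[0.013,0,0,0,0,0]])

```text
clock: 16.85
tool_pos: [0.6361, 0.2534, 0.111]
eef_rot: [0.642, 0.766, 0.0, -0.001]
contact_force: [-0.2, -0.0, -3.5]
opening: 0.218
```

Call:
carry_out(commands=[[0.001,0,0,0,0,0],[0.0015,0,0,0,0,0],[0.0015,0,0,0,0,0]])

```text
clock: 17.15
tool_pos: [0.6361, 0.2541, 0.1109]
eef_rot: [0.643, 0.766, 0.0, -0.001]
contact_force: [-0.7, 0.4, -2.8]
opening: 0.218
```

Call:
carry_out(commands=[[0.001,0,0,0,0,0],[0.0015,0,0,0,0,0],[0.0015,0,0,0,0,0]])

```text
clock: 17.45
tool_pos: [0.6359, 0.2554, 0.1109]
eef_rot: [0.643, 0.766, 0.0, -0.001]
contact_force: [-0.1, -0.6, -2.8]
opening: 0.217
```

```bash
python3 tv.py k8 .121;  python3 go.py .6475 .1856 .111 100 0
```

```text
at [0.6359 0.2554 0.1109] yaw 100.0 tilt 0.06
[-0.0707, -0.0007, -0.0002, -0.0, -0.0, -0.0]
clk 17.5 F [ 0.2 -1.6 -2.8] M [-0.32 -0.22 -0.04] op 0.216 q [-0.09  1.02 -0.75  1.45  0.77  0.99 -0.86]
```

View pics/k8.png

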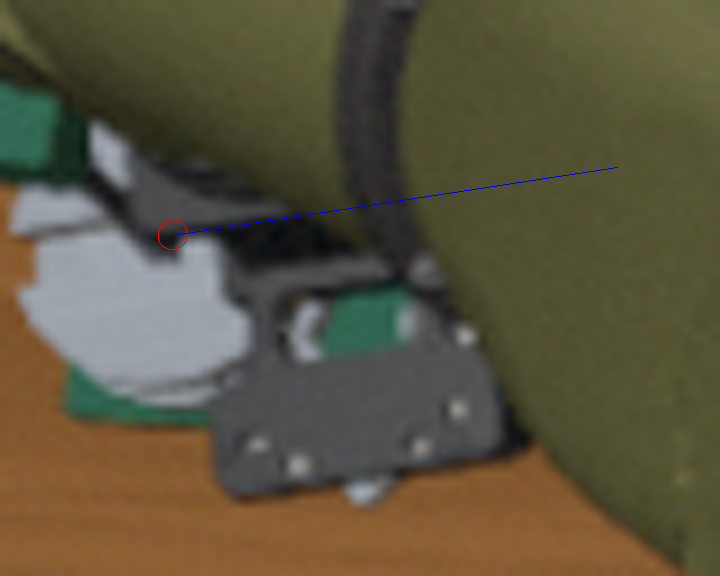

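Call:
carry_out(commands=[[0,0,0.004,0,0,0],[0,0,0.007,0,0,0],[0,0,0.008,0,0,0],[0,0,0.008,0,0,0]])

```text
clock: 17.9
tool_pos: [0.6358, 0.2554, 0.1028]
eef_rot: [0.643, 0.766, -0.0, -0.001]
contact_force: [-0.2, -2.5, -1.3]
opening: 0.22
```

Call:
carry_out(commands=[[0,0,0.001,0,0,0],[0,0,0.0015,0,0,0],[0,0,0.0015,0,0,0]])

```text
clock: 18.2
tool_pos: [0.636, 0.2554, 0.1023]
eef_rot: [0.643, 0.766, 0.0, -0.0]
contact_force: [-0.8, -3.8, 5.0]
opening: 0.22
```

Call:
carry_out(commands=[[0,0,0,0,0,0],[0,0,0,0,0,0],[0,0,0,0,0,0],[-0.015,0,-0.008,0,0,0],[-0.05,0,-0.02,0,0,0],[-0.09,0,-0.025,0,0,0],[-0.09,0,-0.025,0,0,0]], fingers=160)

```text
clock: 18.9
tool_pos: [0.6547, 0.1571, 0.1267]
eef_rot: [0.647, 0.763, -0.002, 0.003]
contact_force: [-0.5, -0.2, -0.9]
opening: 0.37
```

```bash
python3 tv.py l1 .113; python3 go.py .604 -.147 .13 9.3 0 .604 -.147 .06 9.3 0; python3 - <<'E'
from fit import *
s0=snap('scene','l0'); s1=r.snapshot('top')
fitdiscs([[s0],[s1],[s0,s1]],[(.670,-.135,.17)])
E
```

```text
at [0.6533 0.1612 0.1266] yaw 99.59 tilt 0.13
[-0.2957, -0.1, -0.0028, 0.1, 0.1, 90.3]
[-0.2955, -0.1, 0.0672, 0.1, 0.1, 90.3]
clk 18.9 F [-0.5  0.8  0.4] M [ 0.01 -0.09  0.03] op 0.374 q [ 0.06  0.99 -0.76  1.48  0.77  0.99 -0.75]
[([0.6681, -0.1354], np.float64(9.1), 634), ([0.5708, -0.0742], np.float64(-125.5), 475), ([0.6681, -0.1355], np.float64(9.4), 1223)]
```

View pics/l1.png

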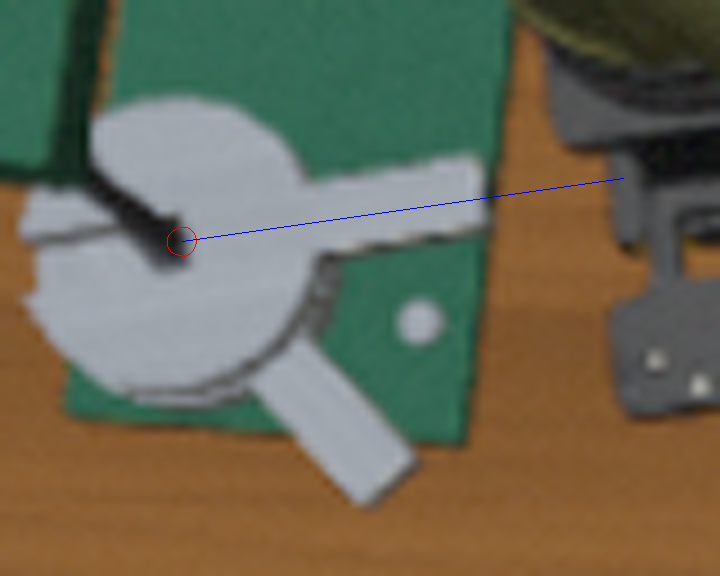

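View pics/l0.png

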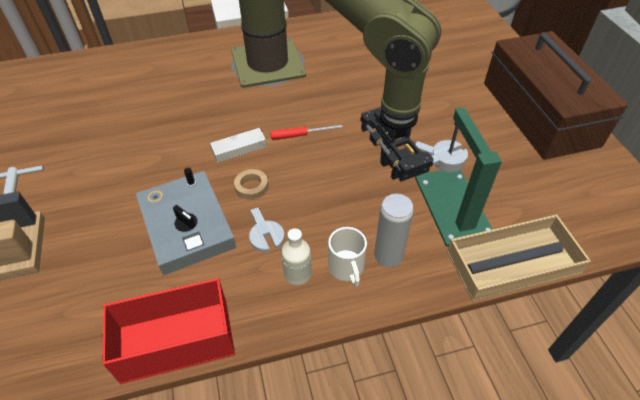

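Call:
carry_out(commands=[[-0.2957,-0.1,-0.0028,0,0,90.3],[-0.2957,-0.1,-0.0028,0,0,90.3],[-0.2957,-0.1,-0.0028,0,0,90.3],[-0.2957,-0.1,-0.0028,0,0,90.3],[-0.2957,-0.1,-0.0028,0,0,90.3],[-0.2957,-0.1,-0.0028,0,0,90.3],[-0.2957,-0.1,-0.0028,0,0,90.3],[-0.2957,-0.1,-0.0028,0,0,90.3],[-0.2957,-0.1,0.0,0,0,90.3],[-0.2957,-0.1,0.02,0,0,90.3],[-0.2957,-0.1,0.04,0,0,90.3],[-0.2957,-0.1,0.065,0,0,90.3]], fingers=140)

```text
clock: 20.25
tool_pos: [0.6055, -0.1392, 0.0611]
eef_rot: [0.996, 0.085, 0.001, -0.001]
contact_force: [1.1, -0.4, 0.3]
opening: 0.453
```

```bash
python3 go.py .6029 -.1468 .0035 9.3 0;python3 - <<'E'
from fit import *
s0=r.snapshot('scene'); s1=r.snapshot('top')
fitdiscs([[s0],[s1]],[(.670,-.135,.17)])
cv2.imwrite('pics/m1.png',cv2.resize(s0['img'][150:270,180:320],None,fx=5,fy=5,interpolation=cv2.INTER_CUBIC))
E
```

```text
at [ 0.6055 -0.1392  0.0611] yaw 9.78 tilt 0.15
[-0.004, 0.0072, 0.0576, -0.1, -0.1, 0.5]
clk 20.2 F [ 1.1 -0.4  0.3] M [ 0.02 -0.   -0.02] op 0.453 q [ 0.35  0.94 -0.35  1.69  0.51  0.6  -1.7 ]
[([0.6681, -0.1355], np.float64(9.4), 737), ([0.6718, -0.1365], np.float64(8.0), 1150)]
```

View pics/m1.png

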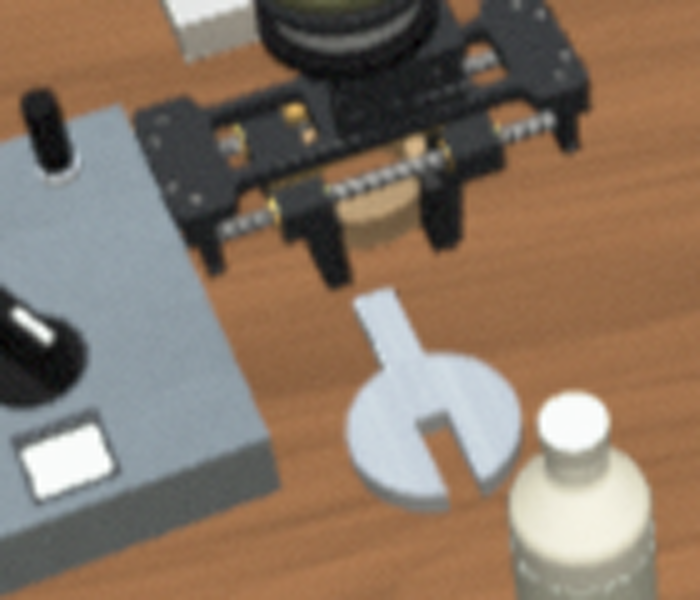

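Call:
carry_out(commands=[[-0.004,0.0072,0.03,0,0,0.5],[-0.004,0.0072,0.0576,0,0,0.5],[-0.004,0.0072,0.0576,0,0,0.5],[-0.004,0.0072,0.0576,0,0,0.5]])

```text
clock: 20.75
tool_pos: [0.6021, -0.1479, 0.0043]
eef_rot: [0.997, 0.081, -0.0, -0.001]
contact_force: [-0.2, 0.5, 0.2]
opening: 0.451
```

Call:
carry_out(commands=[[0,0,0,0,0,0],[0,0,0,0,0,0],[0,0,0,0,0,0],[0,0,0,0,0,0]], fingers=255)

```text
clock: 21.15
tool_pos: [0.6019, -0.1482, 0.0043]
eef_rot: [0.997, 0.081, 0.0, -0.001]
contact_force: [-1.5, 2.2, 6.6]
opening: 0.221
```

Call:
carry_out(commands=[[0,0,-0.03,0,0,0],[0,0,-0.07,0,0,0],[0,0,-0.12,0,0,0],[0,0,-0.14,0,0,0]])

```text
clock: 21.55
tool_pos: [0.6033, -0.1496, 0.1473]
eef_rot: [0.997, 0.08, 0.002, -0.0]
contact_force: [0.9, -0.2, -2.6]
opening: 0.214
```

```bash
python3 - <<'E'
import numpy as np
S=np.array([.6235,.3215]);a=np.radians(45);d=np.array([np.cos(a),np.sin(a)])
print(S-.145*d,S-.069*d)
E
python3 go.py .54 -.02 .145 30 0 .521 .219 .14 45 0
```

```text
[0.52096952 0.21896952] [0.57470963 0.27270963]
at [ 0.6033 -0.1496  0.1473] yaw 9.19 tilt 0.24
[-0.0417, -0.1381, 0.0021, 0.1, -0.2, -20.8]
[-0.0224, -0.377, 0.0071, 0.1, -0.2, -35.8]
clk 21.6 F [ 0.9 -0.2 -2.6] M [ 0.01  0.04 -0.03] op 0.214 q [ 0.4   0.82 -0.42  1.65  0.45  0.76 -1.64]
```

Call:
carry_out(commands=[[-0.0417,-0.1381,0.0021,0,-0.2,-20.8],[-0.0417,-0.1381,0.0021,0,-0.2,-20.8],[-0.0417,-0.1381,0.0021,0,-0.2,-20.8],[-0.0224,-0.377,0.0071,0,-0.2,-35.8],[-0.0224,-0.377,0.0071,0,-0.2,-35.8],[-0.0224,-0.377,0.0071,0,-0.2,-35.8],[-0.0224,-0.377,0.0071,0,-0.2,-35.8],[-0.0224,-0.377,0.0071,0,-0.2,-35.8],[-0.0224,-0.377,0.0071,0,-0.2,-35.8],[-0.0224,-0.377,0.02,0,-0.2,-35.8],[-0.0224,-0.377,0.0223,0,-0.2,-35.8],[-0.0224,-0.377,0.0223,0,-0.2,-35.8]])

```text
clock: 22.75
tool_pos: [0.5187, 0.2164, 0.1202]
eef_rot: [0.924, 0.382, -0.004, 0.0]
contact_force: [-0.5, 1.0, -3.9]
opening: 0.217
```

```bash
sed -i 's/S=(.621,.321)/S=(.6205,.3245)/' v.py; cat >> v.py <<'E'
e=R.from_quat(r.get_state()['eef_rot']).as_matrix(); d=e[:2,0]/np.linalg.norm(e[:2,0])
im=cv2.imread('pics/'+n+'.png')
A=[((proj(s,(*(np.array(S)-k*d),zz))-np.array([x,y])+.5)*f).astype(int) for k in(0,.12)]
cv2.line(im,tuple(A[0]),tuple(A[1]),(255,0,0),1); cv2.imwrite('pics/'+n+'.png',im)
E
python3 v.py n1 .134; python3 tv.py n2 .134; python3 go.py .521 .219 .124 45 0 .5747 .2727 .124 45 0
```

```text
[0.621 0.321 0.085] [446.78172733 159.915834  ]
at [0.5194 0.2177 0.1212] yaw 44.89 tilt 0.27
[0.0021, 0.0002, -0.0028, -0.1, 0.2, -0.1]
[0.078, 0.0001, -0.0031, -0.1, 0.2, -0.1]
clk 22.9 F [ 0.9 -1.3 -3.2] M [-0.17  0.1  -0.01] op 0.219 q [-0.2   0.81 -0.48  1.84  0.6   0.64 -1.83]
```

View pics/n1.png

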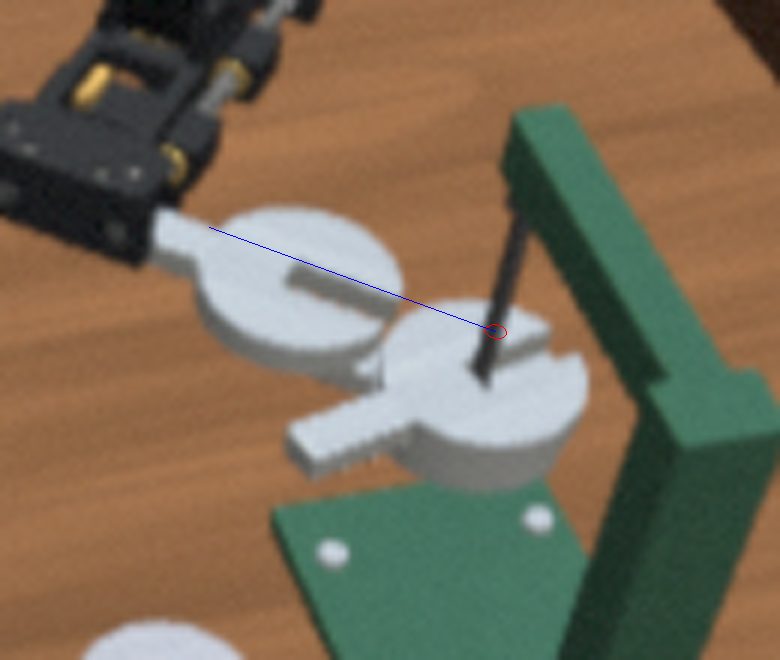

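View pics/n2.png

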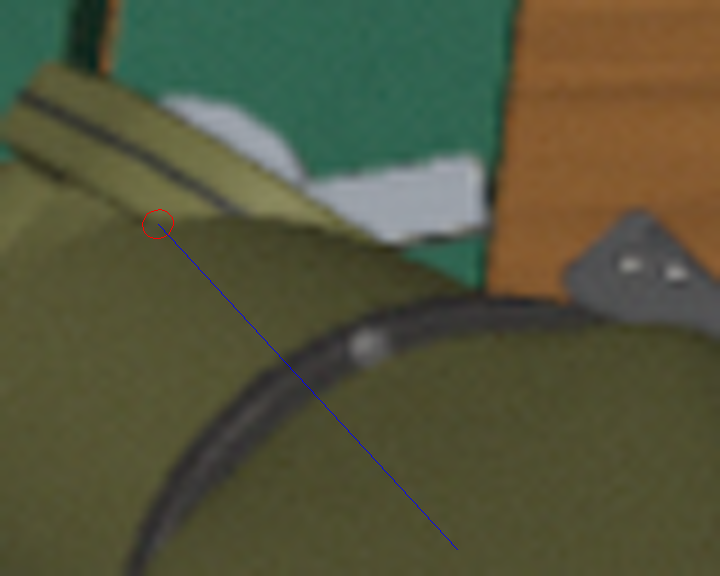

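Call:
carry_out(commands=[[0.015,-0.0013,-0.0028,0,0,0],[0.03,-0.0013,-0.0028,0,0,0],[0.03,-0.0013,-0.0028,0,0,0],[0.03,-0.0013,-0.0028,0,0,0]])

```text
clock: 23.25
tool_pos: [0.5393, 0.2405, 0.1242]
eef_rot: [0.924, 0.382, -0.002, -0.0]
contact_force: [-0.2, -0.8, -4.0]
opening: 0.221
```

```bash
python3 v.py n3 .134;python3 go.py .5747 .2727 .124 45 0; cat > sf.py <<'E'
from fit import *
import sys
z=float(sys.argv[1]); rel=float(sys.argv[2])
st=r.get_state(); e=R.from_quat(st['eef_rot']).as_matrix(); yw=np.arctan2(e[1,0],e[0,0]); p=st['tool_pos']
s0=r.snapshot('scene')
b=fit([s0],DP,z,z+.014,p[0]+rel*np.cos(yw),p[1]+rel*np.sin(yw),yw,.05,z+.007); x,y,_=b[0]
S=np.array([.6205,.3245]); d=e[:2,0]; n=e[:2,1]; v=S-np.array([x,y]); print(np.round(b[0],4),np.degrees(b[0][2]),round(b[1]),'along',v@d,'cross(tool y)',v@n)
E
python3 sf.py .1197 .069
```

```text
[0.621 0.321 0.085] [446.78172733 159.915834  ]
at [0.5389 0.2401 0.1241] yaw 44.97 tilt 0.3
[0.0483, 0.0022, -0.0001, -0.1, 0.3, -0.0]
clk 23.3 F [-0.4 -0.1 -5. ] M [-0.15  0.11 -0.06] op 0.218 q [-0.22  0.84 -0.49  1.76  0.58  0.7  -1.81]
[0.5897 0.2899 0.7453] 42.70033152703569 473 along 0.0462656119809673 cross(tool y) -0.0027481410924805427
```

View pics/n3.png

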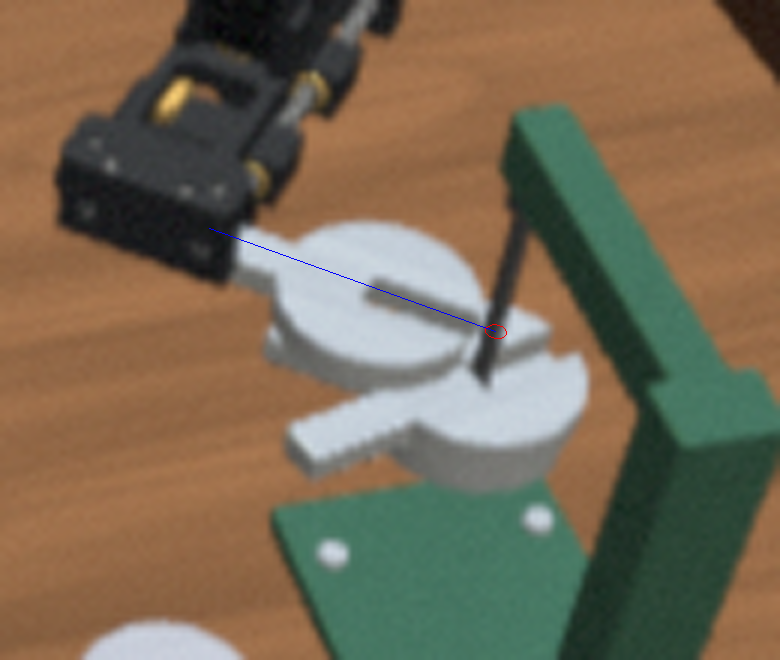

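Call:
carry_out(commands=[[0.012,-0.0007,0,0,0,0],[0.024,-0.0007,0,0,0,0],[0.036,-0.0007,0,0,0,0],[0.04,-0.0007,0,0,0,0],[0.04,-0.0007,0,0,0,0]])

```text
clock: 23.85
tool_pos: [0.567, 0.2699, 0.124]
eef_rot: [0.924, 0.383, -0.002, -0.001]
contact_force: [0.0, -0.1, -3.8]
opening: 0.22
```

```bash
python3 v.py n4 .134;python3 go.py .5747 .2727 .124 45 0
```

```text
[0.621 0.321 0.085] [446.78172733 159.915834  ]
at [0.5666 0.2694 0.1239] yaw 45.01 tilt 0.29
[0.008, 0.0034, -0.0001, -0.1, 0.3, 0.0]
clk 23.9 F [ 0.3 -0.2 -3.6] M [-0.15  0.11 -0.05] op 0.215 q [-0.25  0.88 -0.5   1.64  0.56  0.78 -1.79]
```

View pics/n4.png

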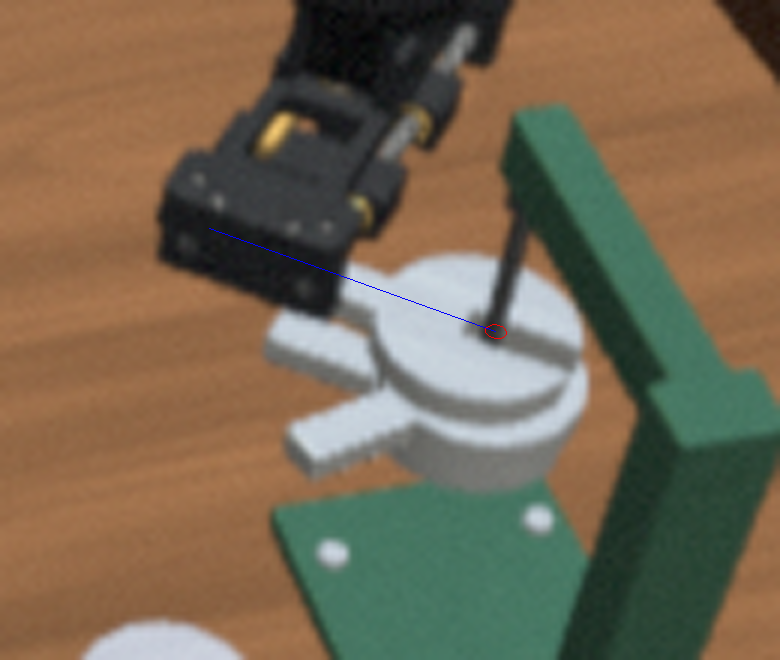

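Call:
carry_out(commands=[[0.004,0.0008,0,0,0,0],[0.006,0.0008,0.001,0,0,0],[0.006,0.0008,0.004,0,0,0],[0.006,0.0008,0.006,0,0,0],[0.006,0.0008,0.0065,0,0,0]])

```text
clock: 24.4
tool_pos: [0.572, 0.2738, 0.1175]
eef_rot: [0.924, 0.383, -0.002, -0.001]
contact_force: [-0.6, -1.1, -1.2]
opening: 0.218
```

Call:
carry_out(commands=[[0,0,0.001,0,0,0],[0,0,0.0015,0,0,0],[0,0,0.0015,0,0,0]])

```text
clock: 24.7
tool_pos: [0.5719, 0.2737, 0.117]
eef_rot: [0.924, 0.383, -0.002, -0.0]
contact_force: [-2.0, -3.3, 4.2]
opening: 0.215
```

```bash
python3 v.py n5 .127;python3 go.py .5747 .2727 .124 45 0
```

```text
[0.621 0.321 0.085] [446.78172733 159.915834  ]
at [0.5719 0.2737 0.117 ] yaw 45.01 tilt 0.21
[0.0012, 0.0026, -0.007, -0.1, 0.2, 0.0]
clk 24.8 F [-2.4 -1.9  5. ] M [-0.44  0.46  0.02] op 0.218 q [-0.25  0.89 -0.5   1.62  0.56  0.78 -1.79]
```

View pics/n5.png

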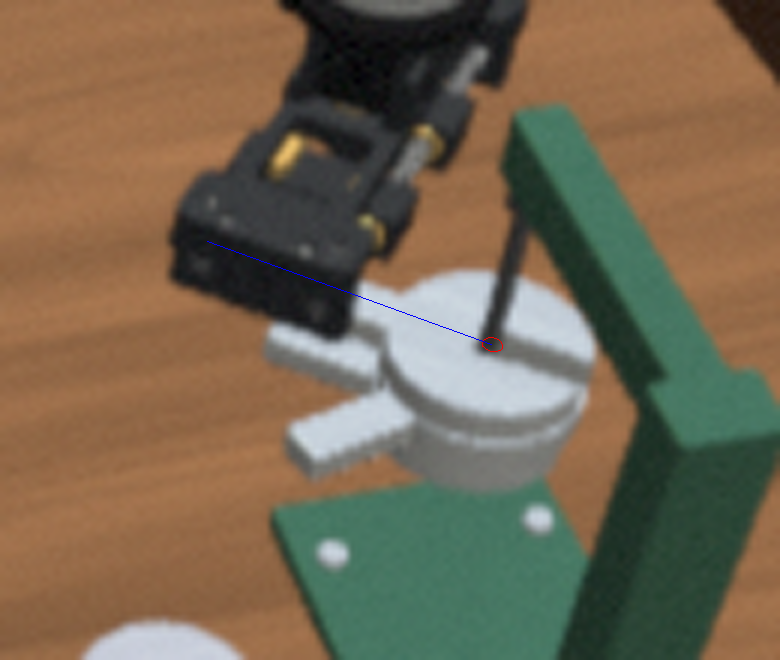

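Call:
carry_out(commands=[[0,0,0,0,0,0],[0,0,0,0,0,0],[0,0,0,0,0,0],[-0.015,0,-0.008,0,0,0],[-0.05,0,-0.03,0,0,0],[-0.1,0,-0.04,0,0,0],[-0.13,0,-0.05,0,0,0],[-0.13,0,-0.05,0,0,0]], fingers=160)

```text
clock: 25.55
tool_pos: [0.4778, 0.178, 0.1674]
eef_rot: [0.924, 0.382, -0.003, 0.001]
contact_force: [0.8, -0.0, -0.1]
opening: 0.371
```

```bash
python3 v.py n6 .127; python3 go.py .5 -.05 .2 45 0
```

```text
[0.621 0.321 0.085] [446.78172733 159.915834  ]
at [0.4799 0.1806 0.1672] yaw 44.95 tilt 0.2
[-0.1488, 0.1774, -0.0326, -0.1, 0.2, -0.0]
clk 25.6 F [-0.5  0.4 -0.3] M [ 0.01 -0.08  0.01] op 0.371 q [-0.13  0.7  -0.52  1.96  0.57  0.64 -1.81]
```

View pics/n6.png

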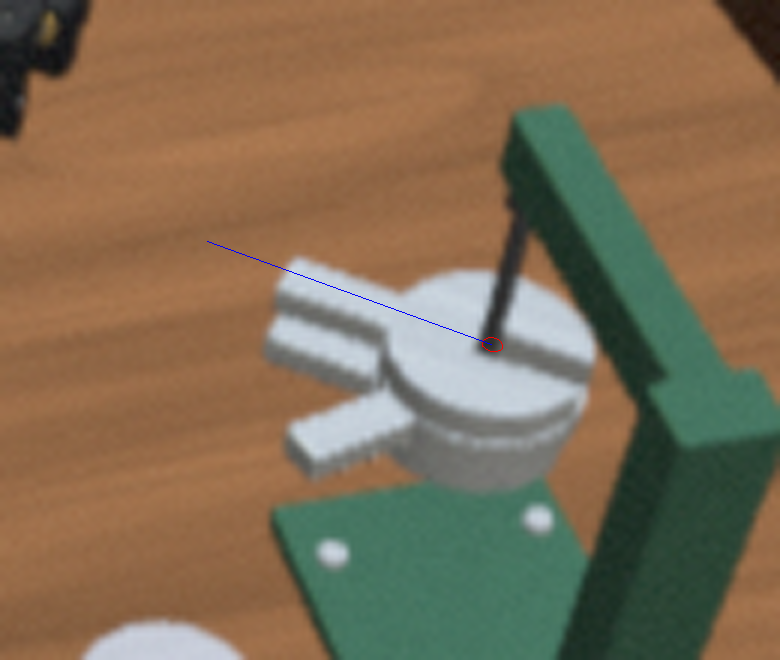

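```bash
python3 - <<'E'
from h import *
s1=r.snapshot('top'); s0=r.snapshot('scene')
a=cv2.resize(s1['img'][165:270,400:500],None,fx=7,fy=7,interpolation=cv2.INTER_CUBIC); cv2.imwrite('pics/o1.png',a[:590])
b=cv2.resize(s0['img'][165:275,130:240],None,fx=6,fy=6,interpolation=cv2.INTER_CUBIC); cv2.imwrite('pics/o2.png',b[:600])
cv2.imwrite('pics/o3.png',s1['img'])
for s in (s0,s1):
    for l in ('knob_top','terminal','pin'): print(l,[(np.round(d['xyz'],4).tolist(),round(d['p'],2)) for d in r.spot_point(s,l)])
E
```

```text
knob_top [([0.6086, -0.3084, 0.0836], 0.7), ([0.6091, -0.3051, -0.0004], 0.23)]
terminal []
pin [([0.4934, -0.2794, 0.0387], 0.45)]
knob_top [([0.61, -0.3059, 0.0833], 0.89), ([0.785, -0.0879, 0.0001], 0.24), ([0.6215, 0.3247, 0.0965], 0.18)]
terminal [([0.5094, -0.3701, 0.0417], 0.66)]
pin [([0.4938, -0.2857, 0.0468], 0.46)]
```

View pics/o1.png

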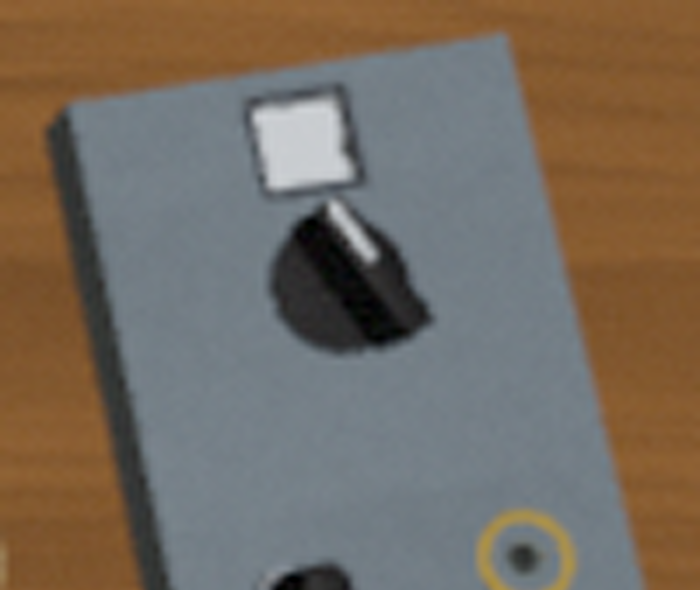

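View pics/o2.png

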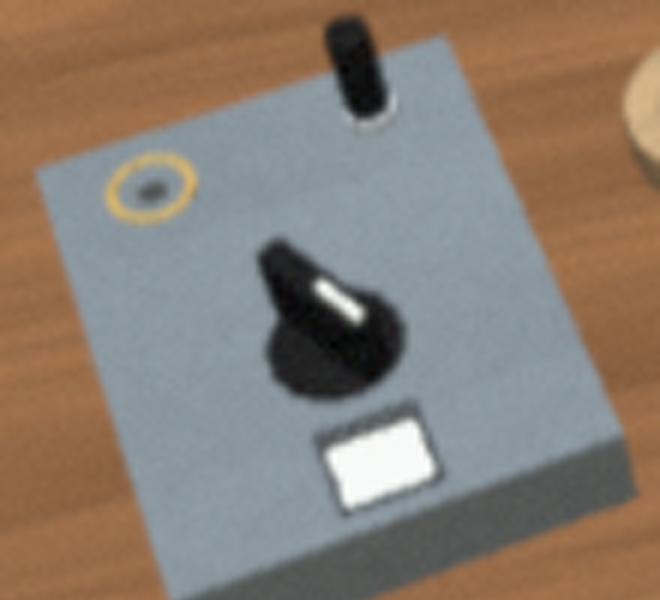

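View pics/o3.png

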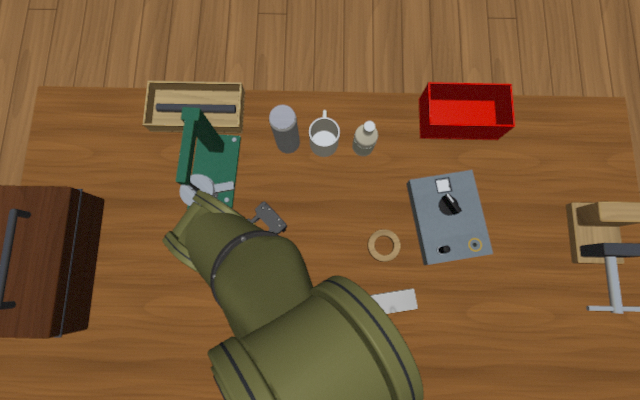

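```bash
python3 - <<'E'
from h import *
s1=r.snapshot('top'); s0=r.snapshot('scene')
for s,f,o,A,B in((s1,7,(400,165),(375,257),(332,203)),(s0,6,(130,165),(317,286),(361,318))):
    a=unproj(s,(A[0]/f+o[0],A[1]/f+o[1]),.084);b=unproj(s,(B[0]/f+o[0],B[1]/f+o[1]),.084)
    d=b-a;print(a,b,np.degrees(np.arctan2(d[1],d[0])),np.linalg.norm(d))
E
python3 go.py .61 -.3075 .15 49 0 .61 -.3075 .065 49 0
```

```text
[ 0.61238906 -0.30921185  0.084     ] [ 0.6318849  -0.29471085  0.084     ] 36.64186417201675 0.024297455878326733
[ 0.61419232 -0.30584511  0.084     ] [ 0.63353125 -0.29161672  0.084     ] 36.3433245283311 0.024009194239501295
at [0.4804 0.1823 0.1662] yaw 45.02 tilt 0.24
[-0.2549, 0.4379, 0.0157, -0.2, 0.2, -4.0]
[-0.2546, 0.4382, 0.1007, -0.2, 0.2, -4.0]
clk 26.1 F [-1.3  0.3  0. ] M [-0.03 -0.05 -0.04] op 0.366 q [-0.13  0.7  -0.52  1.96  0.57  0.64 -1.81]
```

Call:
carry_out(commands=[[-0.2549,0.4379,0.0157,0,0,8.5],[-0.2549,0.4379,0.0157,0,0,8.5],[-0.2549,0.4379,0.0157,0,0,8.5],[-0.2549,0.4379,0.0157,0,0,8.5],[-0.2549,0.4379,0.0157,0,0,8.5],[-0.2549,0.4379,0.0157,0,0,8.5],[-0.2549,0.4379,0.0157,0,0,8.5],[-0.2549,0.4379,0.0157,0,0,8.5],[-0.2549,0.4379,0.0157,0,0,8.5],[-0.2549,0.4379,0.0157,0,0,8.5],[-0.2549,0.4379,0.0157,0,0,8.5],[-0.2549,0.4379,0.0157,0,0,8.5]], fingers=140)

```text
clock: 27.3
tool_pos: [0.6092, -0.3103, 0.1495]
eef_rot: [0.95, 0.311, -0.002, -0.0]
contact_force: [-0.8, 0.4, 1.2]
opening: 0.448
```

Call:
carry_out(commands=[[0,0,0,0,0,0],[0,0,0,0,0,0]])

```text
clock: 27.5
tool_pos: [0.61, -0.3051, 0.1507]
eef_rot: [0.949, 0.315, -0.002, -0.001]
contact_force: [0.0, 0.4, 0.6]
opening: 0.453
```

```bash
python3 go.py .6105 -.3075 .1 36.5 0 .6105 -.3075 .058 36.5 0; python3 - <<'E'
from h import *
s1=snap('top','p1'); s0=snap('scene','p0')
cv2.imwrite('pics/p1.png',cv2.resize(s1['img'][120:230,160:270],None,fx=5.4,fy=5.4,interpolation=cv2.INTER_CUBIC))
E
```

```text
at [ 0.61   -0.3051  0.1507] yaw 36.72 tilt 0.24
[-0.001, 0.0024, 0.0507, -0.2, 0.1, 0.2]
[-0.0009, 0.0025, 0.0927, -0.2, 0.1, 0.2]
clk 27.5 F [0.  0.4 0.6] M [-0.06 -0.04  0.03] op 0.453 q [ 0.68  0.92 -0.58  1.44  0.56  0.96 -0.98]
```

View pics/p1.png

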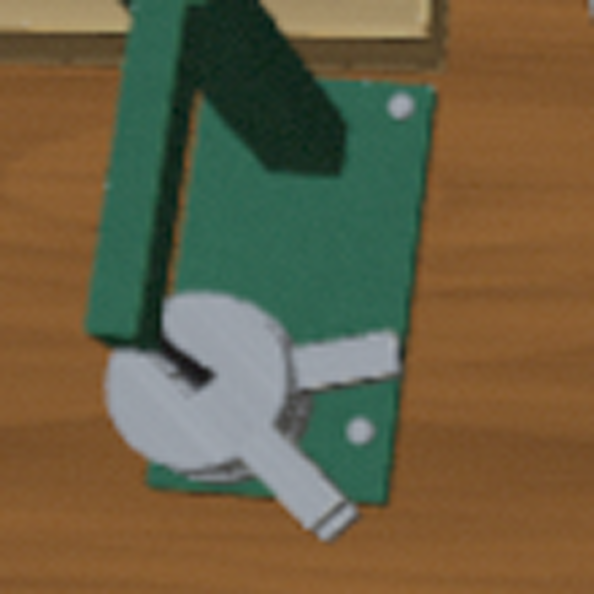

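View pics/p0.png

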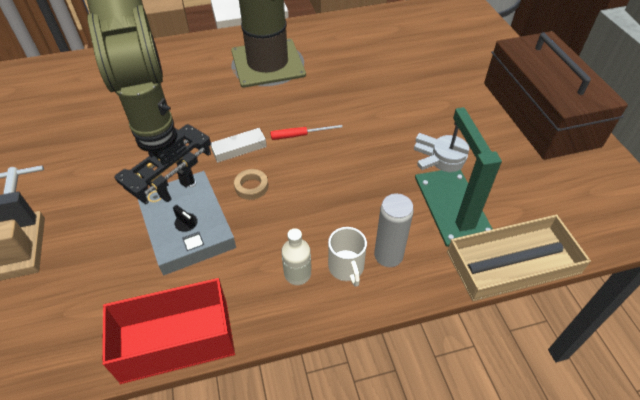

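Call:
carry_out(commands=[[-0.001,0.0024,0.04,0,0,0.2],[-0.001,0.0024,0.08,0,0,0.2],[-0.001,0.0024,0.0927,0,0,0.2],[-0.001,0.0024,0.0927,0,0,0.2]])

```text
clock: 28.0
tool_pos: [0.6087, -0.3092, 0.0561]
eef_rot: [0.95, 0.312, -0.003, -0.002]
contact_force: [0.7, 0.6, 1.1]
opening: 0.454
```

```bash
python3 go.py .6105 -.3075 .058 36.5 0; python3 - <<'E'
from h import *
s0=r.snapshot('scene')
cv2.imwrite('pics/q1.png',cv2.resize(s0['img'][140:260,120:240],None,fx=5,fy=5,interpolation=cv2.INTER_CUBIC))
E
```

```text
at [ 0.6087 -0.3092  0.0561] yaw 36.39 tilt 0.45
[0.0024, -0.0003, -0.002, -0.3, 0.3, -0.1]
clk 28.0 F [0.7 0.6 1.1] M [ 0.06 -0.04  0.03] op 0.454 q [ 0.66  1.04 -0.52  1.47  0.63  0.81 -1.03]
```

View pics/q1.png

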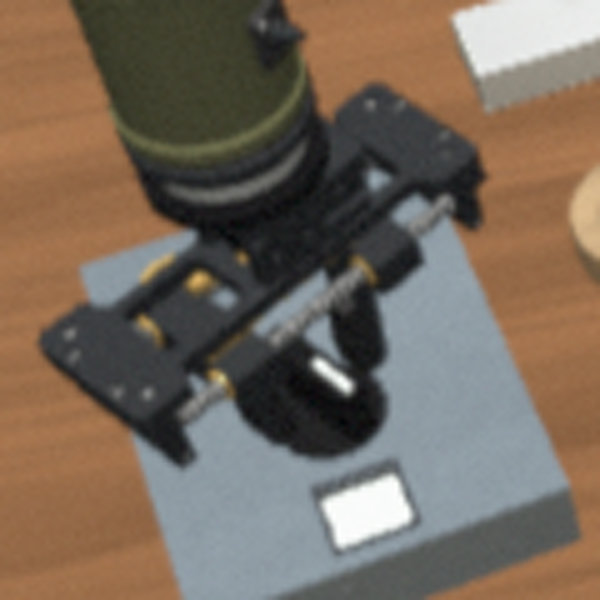

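Call:
carry_out(commands=[[0.0015,0,-0.001,0,0,0],[0.0015,0,-0.001,0,0,0],[0.0015,0,-0.001,0,0,0],[0.0015,0,-0.001,0,0,0]], fingers=255, grip_force=25)

```text
clock: 28.45
tool_pos: [0.6108, -0.3074, 0.0602]
eef_rot: [0.95, 0.312, -0.002, -0.002]
contact_force: [-3.6, 4.8, 6.2]
opening: 0.158
```

Call:
carry_out(commands=[[0,0,0,0,0,-6],[0,0,0,0,0,-12],[0,0,0,0,0,-18],[0,0,0,0,0,-24],[0,0,0,0,0,-30],[0,0,0,0,0,-36],[0,0,0,0,0,-42],[0,0,0,0,0,-48],[0,0,0,0,0,-54],[0,0,0,0,0,-54]])

```text
clock: 29.45
tool_pos: [0.6109, -0.3075, 0.0602]
eef_rot: [0.704, 0.71, -0.001, -0.002]
contact_force: [-4.4, 4.4, 5.8]
opening: 0.16
```

```bash
python3 go.py .6105 -.3075 .058 145.3 0
```

```text
at [ 0.6109 -0.3075  0.0602] yaw 90.51 tilt 0.3
[-0.0, -0.0004, 0.0022, -0.2, -0.3, -54.8]
clk 29.4 F [-4.4  4.4  5.8] M [0.71 0.7  0.02] op 0.16 q [ 0.75  1.09 -0.74  1.46  0.84  0.93 -0.23]
```

Call:
carry_out(commands=[[0,0,0,0,0,-6],[0,0,0,0,0,-12],[0,0,0,0,0,-18],[0,0,0,0,0,-24],[0,0,0,0,0,-30],[0,0,0,0,0,-36],[0,0,0,0,0,-42],[0,0,0,0,0,-48],[0,0,0,0,0,-54.8],[0,0,0,0,0,-54.8],[0,0,0,0,0,-54.8]])

```text
clock: 30.55
tool_pos: [0.6111, -0.3074, 0.0602]
eef_rot: [0.299, 0.954, 0.0, -0.002]
contact_force: [-3.2, 3.8, 5.6]
opening: 0.157
```

```bash
python3 go.py .6105 -.3075 .12 145.3 0; python3 - <<'E'
from h import *
s0=r.snapshot('scene'); s1=r.snapshot('top')
a=cv2.resize(s0['img'][190:260,150:240],None,fx=8,fy=8,interpolation=cv2.INTER_CUBIC); cv2.imwrite('pics/q2.png',a)
a=cv2.resize(s1['img'][165:225,400:490],None,fx=8,fy=8,interpolation=cv2.INTER_CUBIC); cv2.imwrite('pics/q3.png',a)
E
```

```text
at [ 0.6111 -0.3074  0.0602] yaw 145.21 tilt 0.27
[0.0007, -0.0004, -0.0598, -0.0, -0.3, -0.1]
clk 30.6 F [-3.2  3.8  5.6] M [0.68 0.53 0.06] op 0.157 q [ 0.82  1.15 -0.92  1.46  0.99  1.05  0.63]
```

View pics/q2.png

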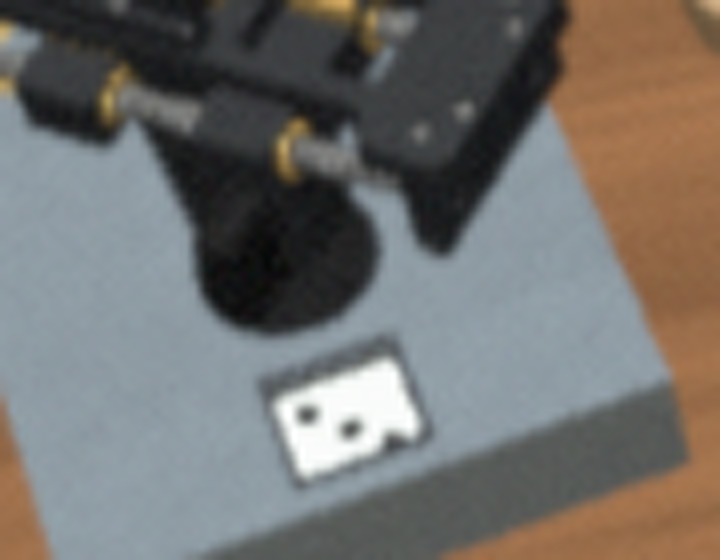

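View pics/q3.png

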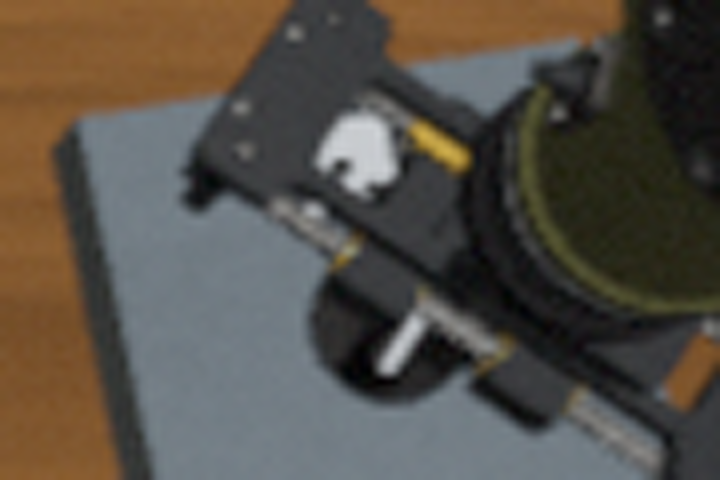

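Call:
carry_out(commands=[[0,0,0,0,0,0],[0,0,0,0,0,0],[0,0,0,0,0,0],[0,0,-0.04,0,0,0],[0,0,-0.08,0,0,0],[0.06,0.1,-0.12,0,0,0],[0.06,0.15,-0.12,0,0,0],[0.06,0.15,-0.12,0,0,0]], fingers=140)

```text
clock: 31.45
tool_pos: [0.6436, -0.1682, 0.1761]
eef_rot: [0.301, 0.954, -0.001, -0.001]
contact_force: [0.9, -0.6, 0.1]
opening: 0.448
```

```bash
python3 go.py .6105 -.3075 .12 145.3 0; python3 - <<'E'
from h import *
s0=r.snapshot('scene'); s1=r.snapshot('top')
a=cv2.resize(s0['img'][190:260,150:240],None,fx=8,fy=8,interpolation=cv2.INTER_CUBIC); cv2.imwrite('pics/q4.png',a)
a=cv2.resize(s1['img'][165:225,400:490],None,fx=8,fy=8,interpolation=cv2.INTER_CUBIC); cv2.imwrite('pics/q5.png',a)
E
```

```text
at [ 0.6436 -0.1682  0.1761] yaw 144.99 tilt 0.17
[-0.0529, -0.133, 0.0563, -0.1, -0.1, -0.3]
clk 31.4 F [ 0.9 -0.6  0.1] M [ 0.01 -0.2  -0.01] op 0.448 q [ 0.64  0.99 -0.99  1.47  0.86  1.16  0.47]
```

View pics/q4.png

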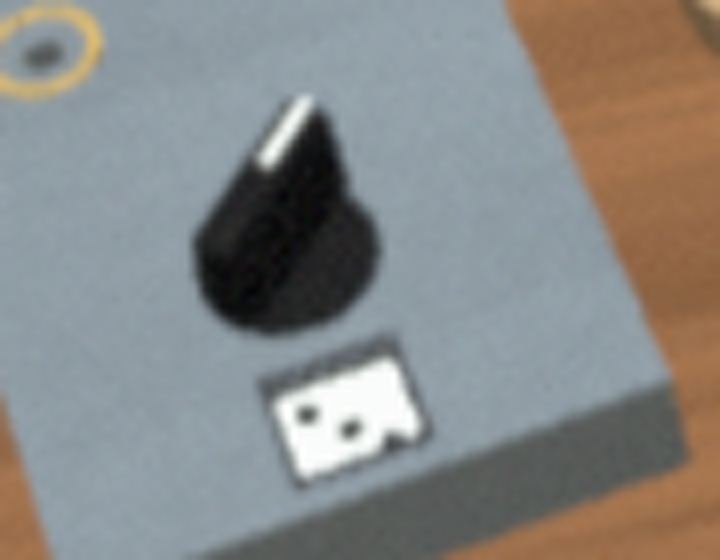

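View pics/q5.png

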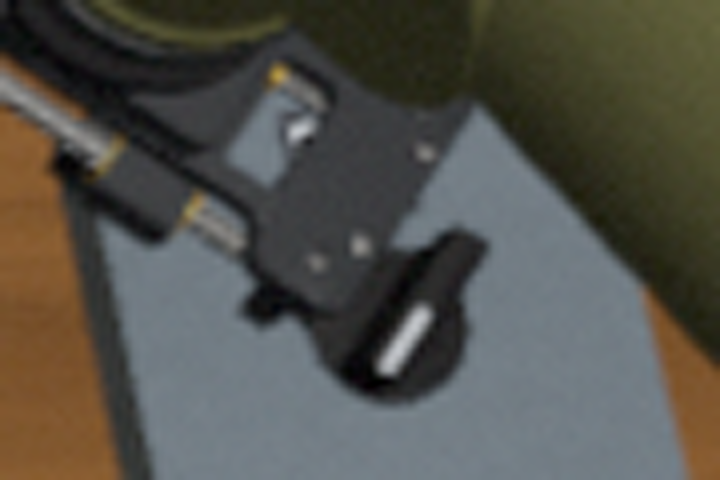

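```bash
python3 - <<'E'
from h import *
s0=r.snapshot('scene')
f=8;o=np.array([150,190])
yw=np.radians(10.3); ux=np.array([np.cos(yw),np.sin(yw)]); uy=np.array([-ux[1],ux[0]])
P=lambda a,b,z,ax: np.round((proj(s0,(*(np.array(ax)+a*ux+b*uy),z))-o+.5)*f,1)
for ax in((.611,-.3075),(.6125,-.306)):
  print('corners',[P(.056+i,j,.042,ax).tolist() for i,j in((-.016,-.017),(-.016,.017),(.016,.017),(.016,-.017))])
  for z in(.042,.038,.034,.03): print(z,P(.056,0,z,ax))
# white-line direction
B=np.array([262,165]);A=np.array([307,98])
a=unproj(s0,A/f+o,.084);b=unproj(s0,B/f+o,.084);d=a-b;print('bar',np.degrees(np.arctan2(d[1],d[0])),b,a)
im=s0['img'][230:256,180:207]; cv2.imwrite('pics/q6.png',cv2.resize(im,None,fx=22,fy=22,interpolation=cv2.INTER_CUBIC))
E
```

```text
corners [[271.7, 394.1], [390.1, 351.1], [423.3, 436.2], [303.2, 480.7]]
0.042 [347.2 415.1]
0.038 [350.1 423.3]
0.034 [353.1 431.6]
0.03 [356.  439.7]
corners [[277.7, 397.2], [396.1, 354.1], [429.4, 439.3], [309.3, 483.9]]
0.042 [353.2 418.2]
0.038 [356.1 426.4]
0.034 [359.  434.7]
0.03 [361.9 442.9]
bar 145.5063019559949 [ 0.60830964 -0.30550734  0.084     ] [ 0.58734472 -0.29110194  0.084     ]
```

View pics/q6.png

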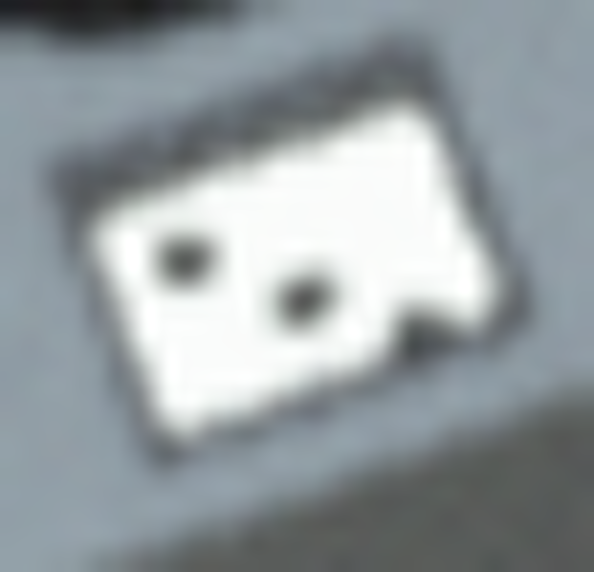

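```bash
python3 go.py .4935 -.283 .15 100.3 0 .4935 -.283 .055 100.3 0
```

```text
at [ 0.645  -0.1633  0.1768] yaw 145.54 tilt 0.12
[0.0571, -0.1844, 0.0267, 0.0, -0.1, 45.2]
[0.057, -0.1845, 0.1217, 0.0, -0.1, 45.2]
clk 31.6 F [-1.8 -0.7 -0.5] M [-0.07 -0.11  0.04] op 0.452 q [ 0.64  0.99 -0.99  1.47  0.86  1.16  0.47]
```

Call:
carry_out(commands=[[0.0571,-0.1844,0.0267,0,0,45.2],[0.0571,-0.1844,0.0267,0,0,45.2],[0.0571,-0.1844,0.0267,0,0,45.2],[0.0571,-0.1844,0.0267,0,0,45.2],[0.0571,-0.1844,0.0267,0,0,45.2],[0.0571,-0.1844,0.0267,0,0,45.2],[0.0571,-0.1844,0.0267,0,0,45.2],[0.0571,-0.1844,0.0267,0,0,45.2],[0.0571,-0.1844,0.0267,0,0,45.2]], fingers=120)

```text
clock: 32.5
tool_pos: [0.4908, -0.2875, 0.1488]
eef_rot: [0.643, 0.766, -0.001, -0.001]
contact_force: [0.1, 0.3, 0.0]
opening: 0.529
```

```bash
python3 go.py .4935 -.283 .11 100.3 0 .4935 -.283 .055 100.3 0;  python3 - <<'E'
from h import *
s0=r.snapshot('scene'); s1=r.snapshot('top')
a=cv2.resize(s0['img'][130:240,120:240],None,fx=5,fy=5,interpolation=cv2.INTER_CUBIC); cv2.imwrite('pics/r1.png',a)
E
```

```text
at [ 0.4908 -0.2875  0.1488] yaw 99.94 tilt 0.23
[0.0039, 0.0035, 0.0388, -0.2, -0.0, -0.4]
[0.0039, 0.0038, 0.0938, -0.2, -0.0, -0.4]
clk 32.5 F [0.1 0.3 0. ] M [-0.   -0.04  0.01] op 0.529 q [ 0.9   0.86 -0.82  1.8   0.82  0.87 -0.14]
```

View pics/r1.png

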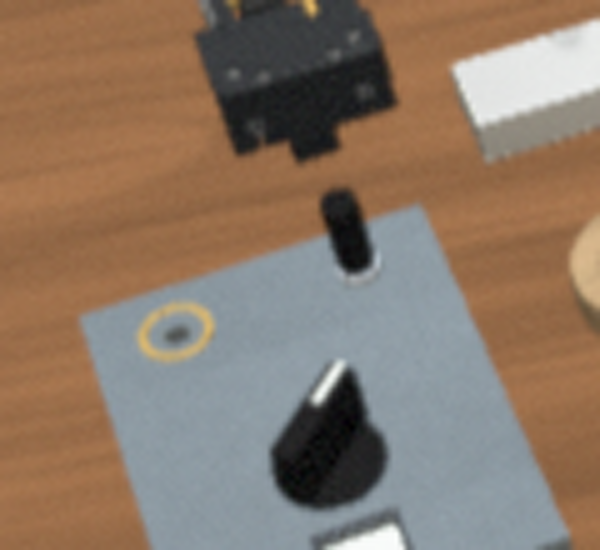

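Call:
carry_out(commands=[[0.0039,0.0037,0.02,0,0,-0.4],[0.0039,0.0037,0.04,0,0,-0.4],[0.0039,0.0037,0.06,0,0,-0.4],[0.0039,0.0037,0.08,0,0,-0.4],[0.0039,0.0037,0.0938,0,0,-0.4],[0.0039,0.0037,0.0938,0,0,-0.4],[0.0039,0.0037,0.0938,0,0,-0.4]])

```text
clock: 33.3
tool_pos: [0.4938, -0.2826, 0.0554]
eef_rot: [0.641, 0.768, -0.001, -0.001]
contact_force: [0.2, 0.3, 0.1]
opening: 0.531
```

```bash
python3 go.py .4935 -.283 .055 100.3 0;  python3 - <<'E'
from h import *
s0=r.snapshot('scene')
a=cv2.resize(s0['img'][130:240,130:230],None,fx=6,fy=6,interpolation=cv2.INTER_CUBIC)[:600]; cv2.imwrite('pics/r2.png',a)
E
```

```text
at [ 0.4938 -0.2826  0.0554] yaw 100.33 tilt 0.2
[-0.0004, -0.0004, 0.0004, -0.2, -0.0, 0.0]
clk 33.3 F [0.2 0.3 0.1] M [-0.05 -0.06 -0.02] op 0.531 q [ 0.83  0.99 -0.71  1.84  0.98  0.71 -0.28]
```

View pics/r2.png

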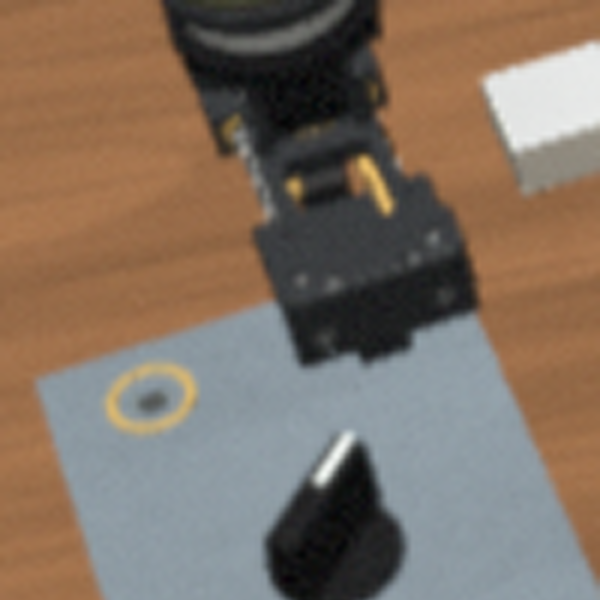

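Close in stages and read the forces.

Call:
carry_out(commands=[[0,0,0,0,0,0],[0,0,0,0,0,0],[0,0,0,0,0,0],[0,0,0,0,0,0],[0,0,0,0,0,0]], fingers=255, grip_force=10)

```text
clock: 33.85
tool_pos: [0.4937, -0.2829, 0.0555]
eef_rot: [0.641, 0.768, -0.001, -0.001]
contact_force: [-0.4, 0.4, 2.2]
opening: 0.201
```

```bash
python3 go.py .4935 -.283 .055 100.3 0
```

```text
at [ 0.4937 -0.2829  0.0555] yaw 100.31 tilt 0.19
[-0.0001, -0.0002, 0.0005, -0.2, 0.0, 0.0]
clk 33.9 F [-0.4  0.4  2.2] M [-0.07 -0.07 -0.01] op 0.201 q [ 0.83  0.99 -0.71  1.84  0.98  0.71 -0.28]
```

Call:
carry_out(commands=[[0,0,0,0,0,0],[0,0,0,0,0,0],[0,0,-0.015,0,0,0],[0,0,-0.03,0,0,0],[0,0,-0.048,0,0,0],[0,0,-0.048,0,0,0],[-0.04,0,-0.048,0,0,0],[-0.08,0,-0.048,0,0,0],[-0.09,0,-0.048,0,0,0],[-0.09,0,-0.048,0,0,0],[-0.09,0,-0.048,0,0,0]], grip_force=35)

```text
clock: 34.95
tool_pos: [0.5095, -0.3695, 0.1029]
eef_rot: [0.64, 0.768, -0.001, -0.002]
contact_force: [0.4, 0.2, -0.1]
opening: 0.188
```

```bash
python3 go.py .5098 -.3715 .0635 100.3 0;  python3 - <<'E'
from h import *
s0=r.snapshot('scene'); s1=r.snapshot('top')
a=cv2.resize(s0['img'][130:240,110:210],None,fx=6,fy=6,interpolation=cv2.INTER_CUBIC)[:600]; cv2.imwrite('pics/r3.png',a)
a=cv2.resize(s1['img'][200:270,430:510],None,fx=8,fy=8,interpolation=cv2.INTER_CUBIC); cv2.imwrite('pics/r4.png',a)
E
```

```text
at [ 0.5095 -0.3695  0.1029] yaw 100.39 tilt 0.27
[-0.0021, 0.0001, 0.0394, -0.2, -0.1, 0.1]
clk 35.0 F [ 0.4  0.2 -0.1] M [-0.03 -0.1   0.01] op 0.188 q [ 0.96  0.98 -0.79  1.63  0.85  0.91  0.01]
```

View pics/r3.png

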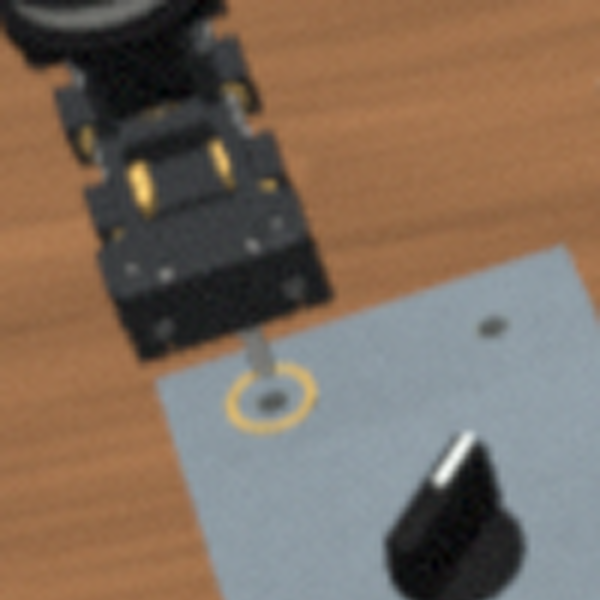

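View pics/r4.png

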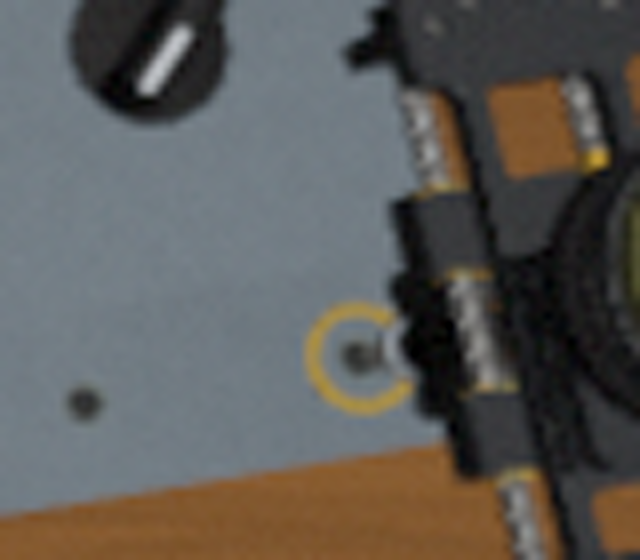

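```bash
python3 - <<'E'
from h import *
s0=r.snapshot('scene'); s1=r.snapshot('top')
for s,f,o,A,B in((s0,6,(110,130),(493,326),(272,401)),(s1,8,(430,200),(85,403),(360,356))):
    a=unproj(s,(A[0]/f+o[0],A[1]/f+o[1]),.042);b=unproj(s,(B[0]/f+o[0],B[1]/f+o[1]),.042);d=b-a
    print(a,b,d,np.linalg.norm(d),np.degrees(np.arctan2(d[0],-d[1])))
E
python3 go.py .5098 -.3715 .0635 100.3 0
```

```text
[ 0.49560135 -0.28197847  0.042     ] [ 0.51219009 -0.37097987  0.042     ] [ 0.01658874 -0.0890014   0.        ] 0.09053417184508779 10.558060133441984
[ 0.49354517 -0.28472595  0.042     ] [ 0.51013626 -0.37350477  0.042     ] [ 0.01659109 -0.08877882  0.        ] 0.0903157980854022 10.585397615907935
at [ 0.51   -0.3696  0.1033] yaw 100.47 tilt 0.24
[-0.0019, -0.0004, 0.0398, -0.2, -0.1, 0.2]
clk 35.1 F [-0.7 -0.4 -0.9] M [-0.02 -0.09 -0.03] op 0.195 q [ 0.96  0.98 -0.79  1.63  0.85  0.91  0.02]
```

```bash
python3 - <<'E'
from h import *
s0=r.snapshot('scene'); s1=r.snapshot('top')
for s,f,o in((s0,6,(110,130)),(s1,8,(430,200))):
  for p in((.51,-.3696),(.5104,-.3715),(.5112,-.3722)):
    print(p,[np.round((proj(s,(*p,z))-o+.5)*f,0).tolist() for z in(.042,.0557,.085)])
E
python3 go.py .5104 -.3716 .075 100.3 0 .5104 -.3716 .0555 100.3 0
```

```text
(0.51, -0.3696) [[278.0, 399.0], [269.0, 377.0], [249.0, 328.0]]
(0.5104, -0.3715) [[273.0, 401.0], [264.0, 379.0], [244.0, 329.0]]
(0.5112, -0.3722) [[272.0, 403.0], [263.0, 380.0], [242.0, 331.0]]
(0.51, -0.3696) [[352.0, 360.0], [369.0, 357.0], [407.0, 349.0]]
(0.5104, -0.3715) [[358.0, 359.0], [375.0, 355.0], [413.0, 348.0]]
(0.5112, -0.3722) [[360.0, 357.0], [377.0, 353.0], [415.0, 345.0]]
at [ 0.51   -0.3703  0.1033] yaw 100.41 tilt 0.23
[-0.0014, 0.0003, 0.0283, -0.2, -0.0, 0.1]
[-0.0014, 0.0004, 0.0478, -0.2, -0.0, 0.1]
clk 35.2 F [ 0.2 -1.  -0.6] M [-0.03 -0.08 -0.01] op 0.191 q [ 0.96  0.98 -0.79  1.63  0.85  0.91  0.02]
```

Call:
carry_out(commands=[[-0.0006,0.0003,0.006,0,0,0],[-0.0006,0.0003,0.011,0,0,0],[-0.0006,0.0003,0.015,0,0,0],[-0.0006,0.0003,0.018,0,0,0],[-0.0006,0.0003,0.02,0,0,0],[-0.0006,0.0003,0.02,0,0,0]])

```text
clock: 35.85
tool_pos: [0.51, -0.3718, 0.0827]
eef_rot: [0.641, 0.768, -0.001, -0.002]
contact_force: [0.2, 0.3, -0.5]
opening: 0.193
```

```bash
python3 go.py .5104 -.3716 .0555 100.3 0;python3 - <<'E'
from h import *
s0=r.snapshot('scene'); s1=r.snapshot('top')
a=cv2.resize(s0['img'][170:220,130:180],None,fx=11,fy=11,interpolation=cv2.INTER_CUBIC)[:600]; cv2.imwrite('pics/r5.png',a)
a=cv2.resize(s1['img'][220:265,450:500],None,fx=11,fy=11,interpolation=cv2.INTER_CUBIC); cv2.imwrite('pics/r6.png',a)
E
```

```text
at [ 0.51   -0.3718  0.0827] yaw 100.31 tilt 0.25
[0.0001, 0.0006, 0.0272, -0.2, -0.0, 0.0]
clk 35.9 F [ 0.2  0.3 -0.5] M [-0.02 -0.11 -0.  ] op 0.193 q [ 0.95  1.01 -0.77  1.64  0.88  0.88 -0.  ]
```

View pics/r5.png

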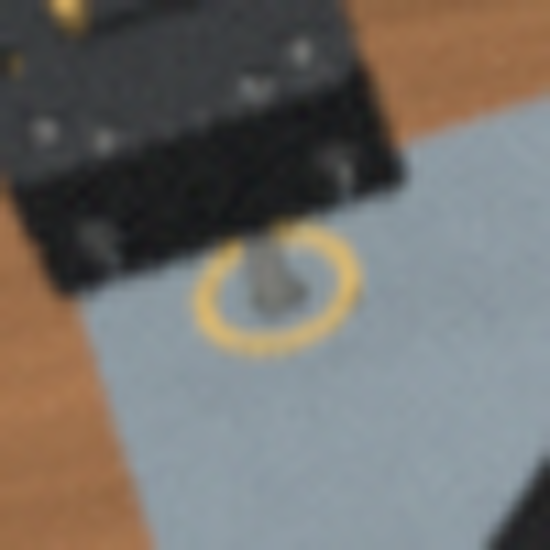

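View pics/r6.png

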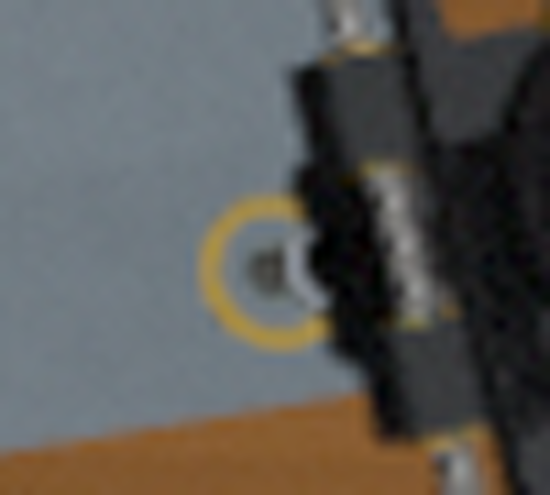

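Call:
carry_out(commands=[[0.0003,0.0003,0.005,0,0,0],[0.0003,0.0003,0.01,0,0,0],[0.0003,0.0003,0.015,0,0,0],[0.0003,0.0003,0.02,0,0,0],[0.0003,0.0003,0.02,0,0,0]])

```text
clock: 36.45
tool_pos: [0.5096, -0.3713, 0.0621]
eef_rot: [0.641, 0.768, -0.002, -0.002]
contact_force: [-0.4, 0.9, -1.0]
opening: 0.193
```

Call:
carry_out(commands=[[0,0,0.003,0,0,0],[0,0,0.006,0,0,0],[0,0,0.0065,0,0,0],[0,0,0.0065,0,0,0]])

```text
clock: 36.85
tool_pos: [0.5102, -0.3715, 0.0565]
eef_rot: [0.641, 0.768, -0.001, -0.001]
contact_force: [-0.3, 0.4, -0.4]
opening: 0.193
```

```bash
python3 go.py .5104 -.3716 .0555 100.3 0
```

```text
at [ 0.5102 -0.3715  0.0565] yaw 100.31 tilt 0.23
[-0.0002, 0.0002, 0.001, -0.2, -0.0, 0.0]
clk 36.9 F [-0.3  0.4 -0.4] M [-0.07 -0.13 -0.07] op 0.193 q [ 0.94  1.05 -0.75  1.65  0.91  0.84 -0.03]
```

Push to contact, then release and retreat.

Call:
carry_out(commands=[[0,0,0.001,0,0,0],[0,0,0.002,0,0,0],[0,0,0.0025,0,0,0],[0,0,0.0025,0,0,0]])

```text
clock: 37.25
tool_pos: [0.5105, -0.3716, 0.0555]
eef_rot: [0.641, 0.768, -0.002, -0.001]
contact_force: [-3.0, 1.4, 9.4]
opening: 0.192
```

Call:
carry_out(commands=[[0,0,0.0005,0,0,0],[0,0,0.001,0,0,0],[0,0,0.001,0,0,0]])

```text
clock: 37.55
tool_pos: [0.5105, -0.3716, 0.0554]
eef_rot: [0.641, 0.768, -0.002, -0.001]
contact_force: [-5.3, 1.5, 14.0]
opening: 0.193
```

Call:
carry_out(commands=[[0,0,-0.002,0,0,0],[0,0,-0.002,0,0,0],[0,0,-0.002,0,0,0],[0,0,-0.002,0,0,0],[0,0,-0.03,0,0,0],[0,0,-0.07,0,0,0],[0,0,-0.11,0,0,0],[-0.05,0,-0.14,0,0,0],[-0.1,-0.04,-0.14,0,0,0],[-0.15,-0.08,-0.14,0,0,0],[-0.18,-0.1,-0.14,0,0,0],[-0.18,-0.1,-0.14,0,0,0]], fingers=130)

```text
clock: 38.75
tool_pos: [0.4395, -0.5729, 0.1923]
eef_rot: [0.644, 0.765, -0.004, -0.002]
contact_force: [-0.6, -0.9, -0.7]
opening: 0.49
```

```bash
python3 go.py .5104 -.3716 .0555 100.3 0;python3 - <<'E'
from h import *
s0=snap('scene','z0'); s1=snap('top','z1')
a=cv2.resize(s0['img'][160:275,125:245],None,fx=5,fy=5,interpolation=cv2.INTER_CUBIC); cv2.imwrite('pics/z2.png',a)
a=np.hstack([cv2.resize(s1['img'][165:265,405:495],None,fx=4.4,fy=4.4,interpolation=cv2.INTER_CUBIC),cv2.resize(s1['img'][150:230,170:250],None,fx=4.4*100/80,fy=4.4*100/80,interpolation=cv2.INTER_CUBIC)[:, :400]]); cv2.imwrite('pics/z3.png',a); print(a.shape)
for l in('pin',): print([(np.round(d['xyz'],4).tolist(),round(d['p'],2)) for d in r.spot_point(s0,l)+r.spot_point(s1,l)])
E
```

```text
at [ 0.4395 -0.5729  0.1923] yaw 99.81 tilt 0.46
[0.1866, 0.1052, 0.1356, -0.4, 0.1, -0.5]
clk 38.8 F [-0.6 -0.9 -0.7] M [-0.04 -0.1   0.01] op 0.49 q [ 1.21  0.99 -0.86  1.25  0.75  1.22  0.51]
(440, 796, 3)
[([0.5087, -0.3698, 0.0424], 0.45), ([0.6253, 0.3244, 0.0818], 0.35), ([0.5117, -0.3739, 0.0445], 0.67)]
```

View pics/z2.png

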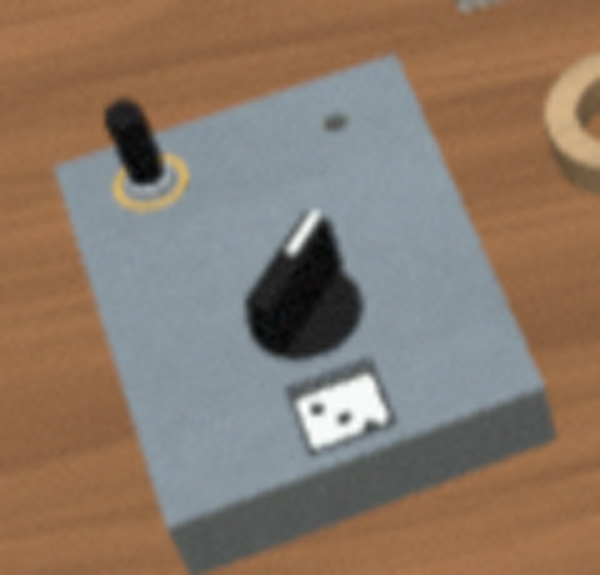

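View pics/z3.png

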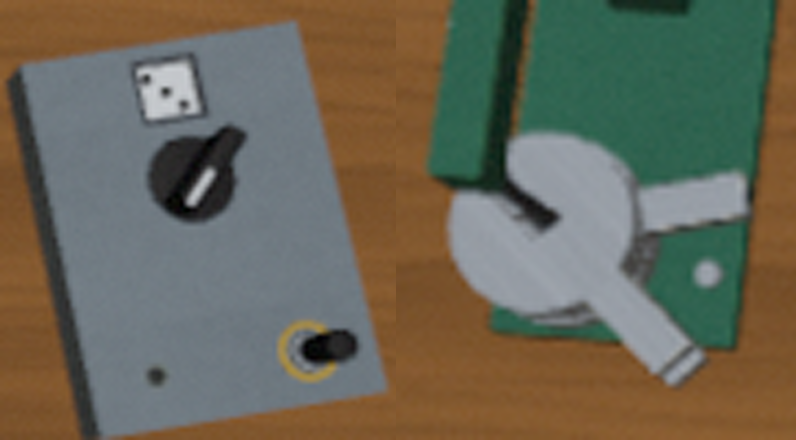

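View pics/z0.png

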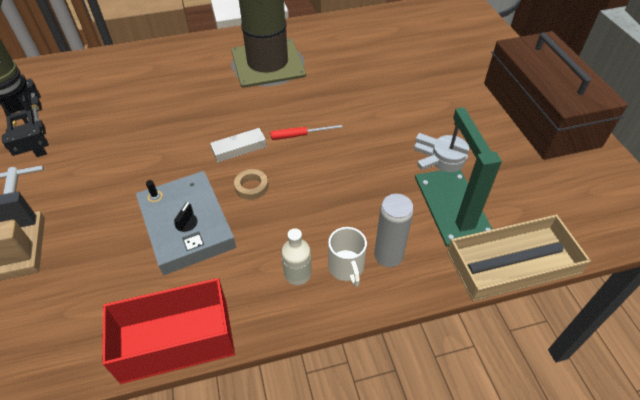

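```bash
python3 -c "
from plant import r
print(r.finish_job())"
```

```text
the job is handed in; nothing more can be done
None
```

The job is done and handed in at about 39 s on the robot's clock; handing in reported no verdict.

**Discs:** There were three on the bench, and all three are now on the hanger. Their slots point at about 45°, 100° and 45° in the world frame, so neighbours are about 55° apart. The last pictures from both cameras show the stack flat and within a few millimetres of centre on the pan. One disc sat too close in for an upright grip, so I first set it down further out and gripped it again.

**Dial:** I turned it to about 135° (2.36 rad). Three dots stand in the window. The middle dot is within about 0.5 mm of the centre sideways. From the slanted scene camera the outermost dot touches the window edge, which fits the dial lying below the top. The top view shows all three dots clear.

**Pin:** It was last, and it is in the brass-ringed opening with the collar down. It stopped at the same height it had in the rest hole, and pushed back with 14 N when pressed further.

**Other things on the bench:** They show as upright and in place. I saw no disc knocked aside.

**Disagreement:** The two cameras differed by about 3 to 5 mm on positions around the rig. I lined up each disc against the stem within the same picture and checked the side forces, which stayed small.

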